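Hang up the filler pail by its bail

ROBOT

A 6-joint arm with a two-finger parallel gripper is mounted at the origin on the work surface. World frame = base frame: x ahead of the robot, y to its left, z up, the work surface at z = 0. Lengths are in m, angles in rad, forces in N, time in s.
With the tool pointing down it reaches from about 0.35 to 0.775 m from the base axis. Payload 5.5 kg.
Tool frame: the origin (TCP) lies midway between the tips of the shut fingers; the grasp point (between the pads) lies env.tcp_to_grasp behind it (env.tcp_to_grasp is the distance from the TCP to the grasp point, in m); z points along the fingers, y is the direction in which the jaws open and shut (so a half turn about z gives the same grasp; the last joint's range is limited). The gripper opens to 85 mm and grips with 20 to 120 N. Pads are 22 mm wide; open, the fingers measure 114 mm over their backs; the gripper's body (76 mm by 85 mm) begins 54 mm behind the grasp point. The pads swing forward as they close: fully open they stand 13 mm farther back than shut.
Start: joints at [-1.323, 0.313, 0.046, 1.304, 0, 1.431], TCP at [0.217, -0.532, 0.231] pointing down, gripper open.
Joint ranges: [-2.76, 2.76], [-0.86, 1.69], [-1.03, 1.26], [-2.2, 2.34], [-1.47, 1.5], [-3.14, 3.14]. Speed limits (rad/s): [2.57, 2.57, 3.14, 3.14, 3.14, 3.14].

INTERFACE

Orientations are given as a unit quaternion [w, x, y, z].
In Python, from workcell import env gives the robot as it stands.
- The arm moves only by the shell command python3 -m handwheel 'ROWS' [OPENING] [FORCE]. ROWS is JSON, a list of rows, each an object of numbers: "dx", "dy", "dz": the shift along the tool's x, y, z normalised to -1 to 1, where 1 is 20 mm; "roll": the turn about the tool's z normalised to -1 to 1, where 1 is 6 degrees. In form: [{"dx": .., "dy": .., "dz": .., "roll": ..}, ...]. A call has 1 to 8 rows; each row shifts and turns the commanded pose from where the row before left it, along the tool's axes as they then stand; what a row does not reach is not made up. A row lasts 1/12 s, in which the tool goes at most 41.7 mm and 7.16 degrees, less where a joint would pass 70% of its speed; a pose out of reach is approached as far as the arm can. A call with a number of a shift or a turn outside -1 to 1 is refused whole. A call with a gripper value outside its range is refused whole. OPENING is the closure in counts, from 0 (fully open) to 255 (shut), set as the call begins (- or left out, the last holds). The fingers move at their own pace and stop on an object; FORCE is the grip in N (left out, the last holds). Time passes only in rows, so rows that do not move let the fingers close. It gives the time, the measured TCP pose, the force and the opening at its end, in the units of the state.
- env.get_state(): the state, without advancing time (a new reading comes with each control period).
- env.read_camera(name): name is "scene" or "top"; returns the picture (400x640x3 uint8, blue, green, red); there is no depth.
- env.calibration(name): a dict with "fx", "fy", "cx", "cy" (pixels), "k1" (the pictures are not rectified: a ray, as slopes to the right and down, at radius r is drawn at 1 + k1 r^2 times it, then the intrinsics apply), "R" (3x3) and "t" (3): a world point X has camera coordinates R X + t. Camera axes: x right, y down, z forward; pixel columns grow to the right and rows downward; lengths in m; the calibration is good to about 2 mm. A picture is of the moment at which its call begins. calibration takes no time and is no camera call.
- env.hand_in(): hands the job in, once; it reports no verdict.
The state is a dict: "clock": time; "joint_pos": joint angles; "qvel": joint speeds; "tau": joint torques, N m; "tcp_pos": TCP position; "orientation": TCP orientation; "wrist_force": force on the tool from outside, world axes, zero at the start; "ft_torque": the same for the moment, N m; "finger_gap": finger opening in m.
Only numpy, scipy, OpenCV 4.12 (cv2) and the standard library are available. Lean on these libraries where they do the work, as an engineer would, in place of code of your own. Each camera call takes 0.05 s, during which the arm holds its last target.

TASK

Clear the pail with the blue lid off the plastering bench: swing its folded-down wire bail upright while the pail stands on the bench, lift the pail by the bail's grip, keeping it upright, and hang it gently on both prongs of the steel hook under the rack's shelf, then let go so that it hangs still. The arm must not knock against the rack or shelf, and the orange-lidded pail and everything else on the bench stay where they are.

Things in the scene. Friction and masses are not known exactly. Their poses are not given: they have to be found in the camera images.
- blue_pail: White plastic filler pail with blue lid and blue bands: 140 mm high, lid 128 mm across, foot 100 mm, 0.5 to 0.9 kg. Origin: centre of its underside, z up. Ears at y = +-72 mm, 119 mm up; the bail hinges on the line through them and starts folded down over the -x side. Loose: it slides or tips if pushed.
- blue_grip (a point): Centre of the black grip on the blue pail's bail: cylinder 16 mm thick, 40 mm long, parallel to the pail's y, 80 mm from the hinge line. 4.4 mm wire goes on from its ends; bail upright, mm across/below the grip's centre: 20/0, 40/7.5, 57/24, 68/54, 68/80 (ear). Upright, the grip is 199 mm above the pail's underside, with 51 mm free between grip and lid.
- blue_bail (a joint): Angle of the blue pail's bail (rad): 0 folded fully down against the wall on the pail's -x side (sloping 0.62 rad below level), 0.62 level, 2.19 upright, more leans to +x. It turns stiffly in its ears (0.032 N m, about 0.4 N at the grip) and stays at whatever angle it is left.
- hook: Black steel twin-prong hook, fixed to the rail of the rack at a place that varies. Origin on the rail's face midway between the prongs; x points into the rail, y along it. Prongs of 9 mm bar at y = +-36 mm reach out along -x with a shallow dip 70 mm out and a red upturned tip 97 mm out, its top 19 mm above the seat and the bar 9 mm below it. Nothing stands between the prongs.
- hook_seat (a point): Midway between the prongs, 70 mm out from the rail's face, level with the top of the prongs in their dip, where the bail's wire rests; 260 mm above the bench. When the pail hangs on both prongs the centre of its grip is about 8 mm above this point.
- rack: Fixed timber rack; origin on the bench under the rail's front face, axes as the hook's. Rail 440 mm long, 235 to 305 mm up. Shelf 460 mm long, underside 425 mm up, overhangs the rail's face 90 mm, stock to 550: an upright gripper over the hook hits it, one leaning 35 to 50 degrees away from the rack clears it. Posts behind the rail at y = +-180 mm, feet 30 mm high reach to x = -50 mm. Open below.
- orange_pail: White plastic filler pail with orange lid and orange bands: 140 mm high, lid 128 mm across, foot 100 mm, 0.65 kg. Origin: centre of its underside, z up. Ears at y = +-72 mm, 119 mm up; the bail hinges on the line through them and starts folded down over the -x side. Leave alone. About 360 mm from the blue one; which is on the left varies.
- tape_measure: round blue tape measure, 72 mm across, 34 mm high, origin at the centre of its underside; leave alone.
- cutter: blue cutter knife lying flat between the pails, 170 mm long, 30 wide, 18 high, origin at the centre of its underside; leave alone.
- filling_knife: filling knife with a wooden handle, 230 mm long, blade 100 mm wide, 24 mm high, origin on the bench under the root of the blade; leave alone.
- offcut: triangular plasterboard offcut, about 150 mm a side, 12.5 mm thick, origin at the centre of its underside; leave alone.
- tape_roll: roll of white joint tape lying flat, 90 mm across, 50 mm high, origin at the centre of its underside; leave alone.
- rasp: plasterboard rasp with a blue handle, 255 mm long, 46 wide, 37 high, origin on the bench near its middle; leave alone.

How it is judged:
On the way, in this order (a step that is already met when the one before it is completed fails the run):
1. the bail of the blue-lidded pail is upright (within 0.3 rad) while the pail stands on the bench (value of joint blue_bail between 1.89 and 2.49 rad and height (world z) of blue_pail below 0.008 m and angle between blue_pail's own z axis and vertical below 0.1 rad), for 0.2 s.
2. the pail is lifted clear of the bench by the grip of its bail (height (world z) of blue_pail above 0.03 m and contact force between the fingers and blue_pail above 2 N and distance between the grasp point and blue_grip below 0.04 m), for 0.2 s.
At the end, for the whole second after the job is handed in: The blue-lidded pail hangs still (<0.04 m/s), upright within 0.2 rad, underside >55 mm up, borne by the hook: grip 35-100 mm out from the rail, within 20 mm of mid-prongs, 0-20 mm above the seat. Orange pail upright, moved <40 mm; other loose things <50 mm (contact force between blue_pail and hook above 3 N and height (world z) of blue_pail above 0.055 m and angle between blue_pail's own z axis and vertical below 0.2 rad and linear speed of blue_pail below 0.04 m/s and x of blue_grip in the frame of hook between -0.1 and -0.035 m and y of blue_grip in the frame of hook between -0.02 and 0.02 m and z of blue_grip in the frame of hook between 0 and 0.02 m and distance of each of tape_measure, cutter, filling_knife, offcut, tape_roll, rasp from where it was at the start of the episode below 0.05 m and distance of orange_pail from where it was at the start of the episode below 0.04 m and angle between orange_pail's own z axis and vertical below 0.15 rad); the robot touches nothing.
It fails at once if the blue-lidded pail tips more than 0.5 rad (angle between blue_pail's own z axis and vertical above 0.5 rad).
It fails at once if the pail, off the bench, is held elsewhere than by the grip of its bail (height (world z) of blue_pail above 0.02 m and contact force between the fingers and blue_pail above 3 N and distance between the grasp point and blue_grip above 0.05 m).
It fails at once if the pail is banged or forced on the hook (over 40 N) (contact force between blue_pail and hook above 40 N).
It fails at once if the robot knocks against the rack or its shelf (over 10 N) (contact force between any of the arm, the fingers and rack above 10 N).
It fails at once if the orange-lidded pail is pushed (40 mm) or tipped (0.3 rad), or another thing on the bench shoved aside (50 mm) (distance of orange_pail from where it was at the start of the episode above 0.04 m or angle between orange_pail's own z axis and vertical above 0.3 rad or distance of any of tape_measure, cutter, filling_knife, offcut, tape_roll, rasp from where it was at the start of the episode above 0.05 m).
It also fails if it takes over 62 s, if anything falls off the work surface, if the arm or the gripper's body presses on something with over 40 N, if the wrist force passes 120 N, or if a joint passes its speed limit or range.

## Working session

There is one attempt and no reset: what is moved stays moved. The work goes in short steps, Python scripts to look and compute and a shell command to move; the robot and the scene stay as the last step left them, time stands still between calls to the robot, and variables do not carry over. Pictures are saved under pics/ and viewed, and the job is handed in when it is done.

```bash
ls; mkdir -p pics
python3 - <<'E'
from workcell import env
import cv2
print(env.get_state(), env.tcp_to_grasp)
for n in("scene","top"):
    cv2.imwrite(f"pics/{n}0.png",env.read_camera(n)); print(n,env.calibration(n))
E
```

```text
pics
{'clock': 0.0, 'joint_pos': array([-1.32262481e+00,  3.13972433e-01,  4.49727685e-02,  1.30360121e+00,
        2.50661426e-06,  1.43119263e+00]), 'qvel': array([ 1.86065644e-04,  5.36363049e-04,  4.73067492e-04,  2.95213271e-04,
        8.75635431e-04, -4.97870847e-05]), 'tau': array([ 5.68729627e-05, -4.80628502e+01,  2.98534298e+01,  1.93711667e-02,
       -1.79049894e-04, -5.11344098e-06]), 'tcp_pos': array([ 0.21728683, -0.53180834,  0.23042225]), 'orientation': array([-9.01013847e-04,  9.81262208e-01,  1.92675025e-01, -4.77034982e-05]), 'wrist_force': array([ 0.21556693, -0.54975247, -0.07452121]), 'ft_torque': array([ 0.02956156, -0.0253078 , -0.02039076]), 'finger_gap': 0.08521544101886813} 0.0187
scene {'fx': 415.2135216991506, 'fy': 415.2135216991506, 'cx': 327.1732597175591, 'cy': 194.7559926283143, 'k1': -0.02657680447624239, 'R': array([[ 0.57563652,  0.81766612,  0.00804466],
       [ 0.58155918, -0.40246174, -0.70697487],
       [-0.57483173,  0.411639  , -0.70719291]]), 't': array([-0.22733254, -0.21109917,  1.57472426])}
top {'fx': 387.090608251958, 'fy': 387.090608251958, 'cx': 309.16220941047254, 'cy': 201.71519813210358, 'k1': -0.026156011934997888, 'R': array([[ 2.35491466e-02, -9.99712332e-01,  4.54863997e-03],
       [-9.74332673e-01, -2.39697348e-02, -2.23833185e-01],
       [ 2.23877825e-01,  8.39191939e-04, -9.74616856e-01]]), 't': array([-0.10099348,  0.56118136,  1.41114112])}
```

View pics/scene0.png

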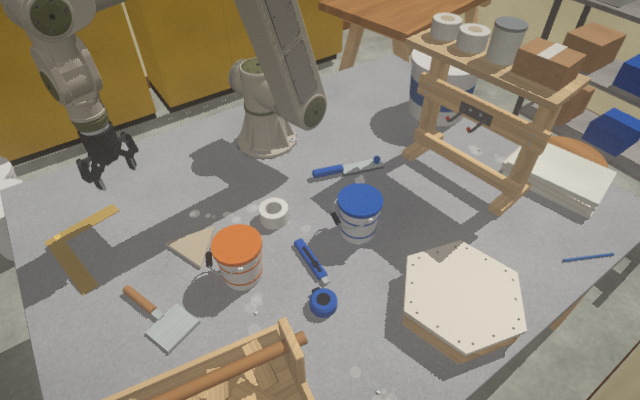

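View pics/top0.png

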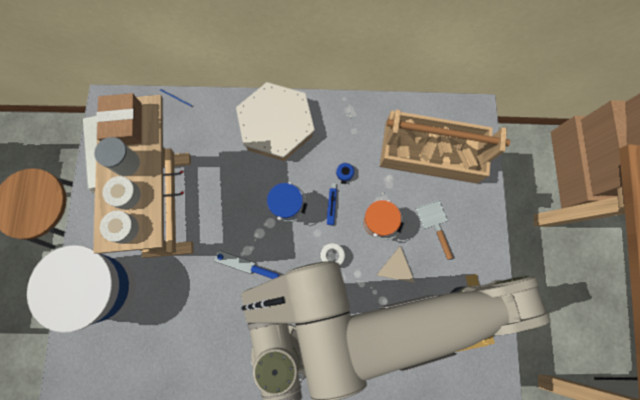

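The scene view has the blue pail at about (359,213), its grip at its left (336,217), the hook with red tips at (449,118) and (472,129), and the orange pail at (238,255). In the top view the blue lid is at (285,201) and the hook is near (173,185). I'll enlarge these.

```bash
cat > h.py <<'E'
import numpy as np, cv2
from workcell import env
def K(n):
    c=env.calibration(n); return c,np.array([[c['fx'],0,c['cx']],[0,c['fy'],c['cy']],[0,0,1]]),np.array([c['k1'],0,0,0,0.])
def proj(n,P):
    c,k,d=K(n); return cv2.projectPoints(np.atleast_2d(np.array(P,float)),cv2.Rodrigues(np.array(c['R']))[0],np.array(c['t']),k,d)[0][:,0]
def ray(n,uv):
    c,k,d=K(n); p=cv2.undistortPoints(np.array([[uv]],float),k,d)[0,0]
    R=np.array(c['R']); return -R.T@np.array(c['t']), R.T@np.array([p[0],p[1],1])
def onz(n,uv,z):
    o,r=ray(n,uv); return o+r*(z-o[2])/r[2]
def tri(u1,u2):
    o1,r1=ray("scene",u1);o2,r2=ray("top",u2)
    s=np.linalg.lstsq(np.c_[r1,-r2],o2-o1,rcond=None)[0]
    a=o1+r1*s[0];b=o2+r2*s[1]; return (a+b)/2,np.linalg.norm(a-b)
def crop(src,x,y,w,h,f,out):
    im=cv2.imread(src)[y:y+h,x:x+w]; im=cv2.resize(im,None,fx=f,fy=f,interpolation=cv2.INTER_CUBIC)
    for i in range(0,w,10): cv2.line(im,(i*f,0),(i*f,6 if (x+i)%50 else 16),(0,255,255),1); 
    for j in range(0,h,10): cv2.line(im,(0,j*f),(6 if (y+j)%50 else 16,j*f),(0,255,255),1)
    cv2.imwrite(out,im)
def R(q=None):
    from scipy.spatial.transform import Rotation as Ro
    if q is None:q=env.get_state()['orientation']
    return Ro.from_quat(np.r_[q[1:],q[0]]).as_matrix()
E
python3 - <<'E'
from h import *
crop("pics/scene0.png",310,165,100,90,6,"pics/c1.png")
crop("pics/top0.png",250,170,100,75,8,"pics/c2.png")
crop("pics/scene0.png",410,80,130,100,6,"pics/c3.png")
crop("pics/top0.png",90,130,130,130,4,"pics/c4.png")
E
```

```text
(no output)
```

View pics/c1.png

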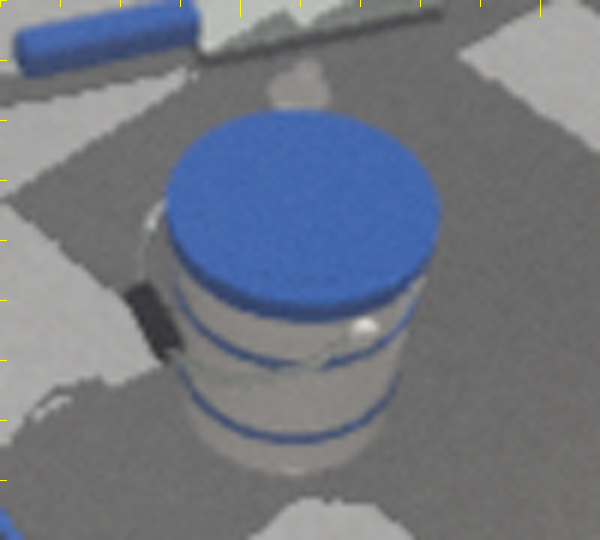

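View pics/c2.png

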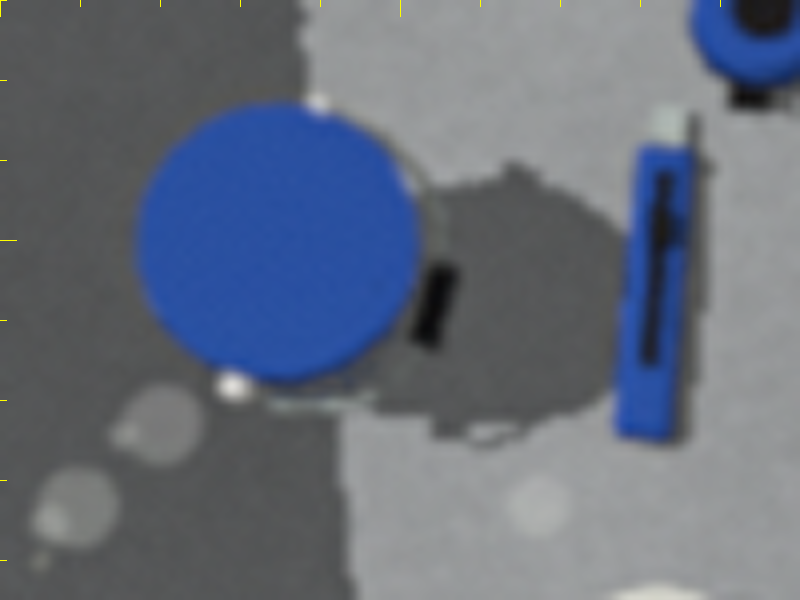

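View pics/c3.png

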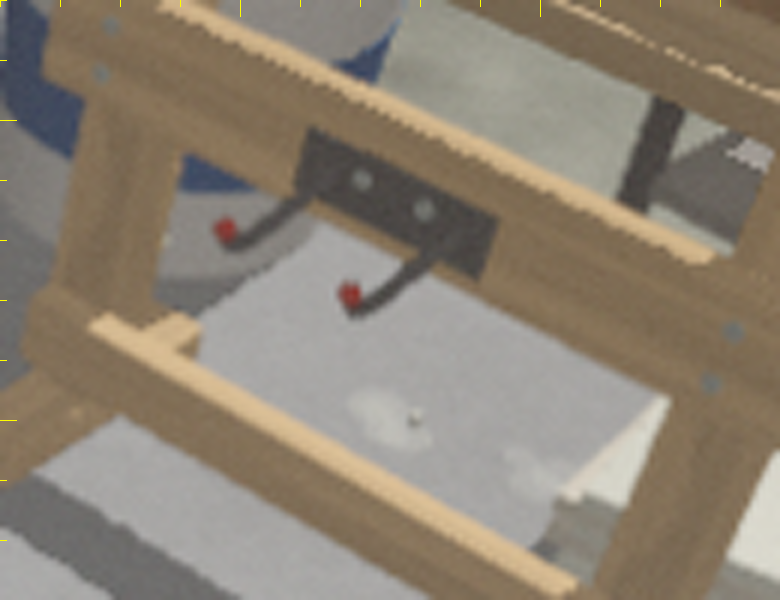

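View pics/c4.png

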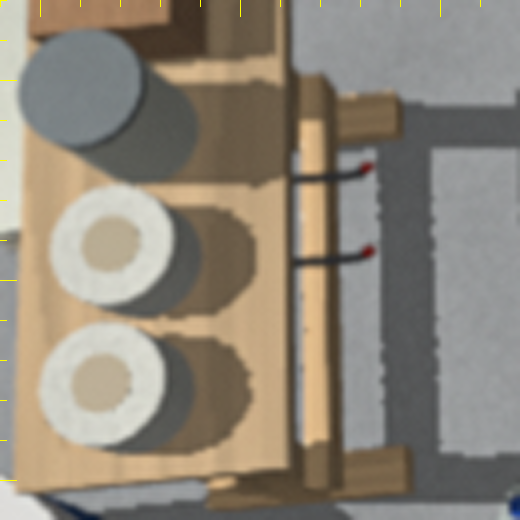

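Run:
```python
from h import *
np.set_printoptions(precision=4,suppress=True)
A=tri((468.3,128.8),(182,172)); B=tri((447.5,118.3),(182.2,193)); print("tips",A,B)
d=A[0]-B[0]; print(np.linalg.norm(d))
L=onz("top",(284.75,200),.14); print("lid",L, onz("scene",(360.5,199),.14))
e1=onz("top",(289.75,182.9),.119);e2=onz("top",(279.25,218.1),.119); print("ears",e1,e2,np.linalg.norm(e1-e2),(e1+e2)/2, onz("scene",(370.8,219.3),.119))
print("grip",tri((335.7,218.7),(304.4,208.1)))
# rail ends etc: orange
print("orange lid",onz("top",(383,218),.14),"tape",onz("top",(346,172),.03))
```

```text
tips (array([0.6065, 0.3371, 0.2727]), np.float64(0.0005330331434123467)) (array([0.535 , 0.3298, 0.2704]), np.float64(0.00034208364373313757))
0.07191921698573718
lid [0.5501 0.0008 0.14  ] [0.5538 0.0004 0.14  ]
ears [ 0.6205 -0.0139  0.119 ] [0.4871 0.0196 0.119 ] 0.1375275488746927 [0.5538 0.0028 0.119 ] [ 0.6153 -0.0108  0.119 ]
grip (array([ 0.5341, -0.0698,  0.0842]), np.float64(0.0010192037851203578))
orange lid [ 0.4926 -0.3533  0.14  ] tape [ 0.6959 -0.2309  0.03  ]
```

```bash
python3 -m handwheel --help 2>&1 | head -40
python3 - <<'E'
from h import *
np.set_printoptions(precision=3,suppress=True)
print(R())
print(onz("top",(171.75,151.5),.305),onz("top",(172.2,242),.305))
# predicted seat etc
print(onz("top",(70,288),.2))
E
```

```text
invalid input: not JSON, or not a number
[[ 0.926  0.378 -0.   ]
 [ 0.378 -0.926  0.002]
 [ 0.    -0.002 -1.   ]]
[0.666 0.366 0.305] [0.369 0.334 0.305]
[0.22  0.697 0.2  ]
```

```bash
python3 -m handwheel '[{"dx":-0.3,"dy":-1},{"dx":-0.3,"dy":-1},{"dx":-0.3,"dy":-1},{"dx":-0.3,"dy":-1},{"dx":-0.3,"dy":-1},{"dx":-0.3,"dy":-1},{"dx":-0.3,"dy":-1},{"dx":-0.3,"dy":-1}]'; python3 -c "
from h import *
np.set_printoptions(precision=3,suppress=True)
s=env.get_state();print(s['joint_pos'],s['tcp_pos']);print(R())"
```

```text
[-1.323  0.314  0.045  1.304 -0.     1.431] [ 0.217 -0.532  0.23 ]
[[ 0.926  0.378 -0.   ]
 [ 0.378 -0.926  0.002]
 [ 0.    -0.002 -1.   ]]invalid input at $[0]: expected keys dx, dy, dz, roll
```

```bash
cat > st.py <<'E'
from h import *
np.set_printoptions(precision=3,suppress=True)
s=env.get_state();print(s['clock'],s['joint_pos'],s['tcp_pos'],s['finger_gap'],s['wrist_force']);r=R();print(r)
print("tilt deg",np.degrees(np.arccos(-r[2,2])),"az",np.degrees(np.arctan2(r[1,2],r[0,2])))
E
python3 -m handwheel '[{"dx":-0.3,"dy":-1,"dz":0,"roll":0},{"dx":-0.3,"dy":-1,"dz":0,"roll":0},{"dx":-0.3,"dy":-1,"dz":0,"roll":0},{"dx":-0.3,"dy":-1,"dz":0,"roll":0},{"dx":-0.3,"dy":-1,"dz":0,"roll":0},{"dx":-0.3,"dy":-1,"dz":0,"roll":0},{"dx":-0.3,"dy":-1,"dz":0,"roll":0},{"dx":-0.3,"dy":-1,"dz":0,"roll":0}]'; python3 st.py
```

```text
clock: 0.77
tcp_pos: [0.1119, -0.4012, 0.2309]
orientation: [-0.0, 0.981, 0.193, 0.0]
wrist_force: [-0.4, -0.8, -0.3]
finger_gap: 0.0853
0.7667 [-1.492  0.007 -0.323  1.242 -0.     1.262] [ 0.112 -0.401  0.231] 0.0853121622665192 [-0.437 -0.794 -0.306]
[[ 0.926  0.378 -0.   ]
 [ 0.378 -0.926  0.001]
 [ 0.    -0.001 -1.   ]]
tilt deg 0.04054464216062927 az 96.43011773706434
```

```bash
python3 -m handwheel '[{"dx":0.3,"dy":-0.9,"dz":0,"roll":0},{"dx":0.3,"dy":-0.9,"dz":0,"roll":0},{"dx":0.3,"dy":-0.9,"dz":0,"roll":0},{"dx":0.3,"dy":-0.9,"dz":0,"roll":0},{"dx":0.3,"dy":-0.9,"dz":0,"roll":0},{"dx":0.3,"dy":-0.9,"dz":0,"roll":0}]'; python3 st.py
```

```text
clock: 1.27
tcp_pos: [0.1049, -0.2875, 0.2309]
orientation: [-0.0, 0.981, 0.193, 0.0]
wrist_force: [-0.3, 0.6, 0.4]
finger_gap: 0.0851
1.2667 [-1.486 -0.218 -0.518  1.272  0.     1.268] [ 0.105 -0.287  0.231] 0.08513130748815746 [-0.289  0.604  0.378]
[[ 0.926  0.378 -0.   ]
 [ 0.378 -0.926  0.001]
 [ 0.    -0.001 -1.   ]]
tilt deg 0.03406753650425284 az 93.07934263845708
```

```bash
python3 -m handwheel '[{"dx":0.3,"dy":-0.9,"dz":0,"roll":0},{"dx":0.3,"dy":-0.9,"dz":0,"roll":0},{"dx":0.3,"dy":-0.9,"dz":0,"roll":0},{"dx":0.3,"dy":-0.9,"dz":0,"roll":0}]'; python3 st.py
```

```text
clock: 1.6
tcp_pos: [0.0999, -0.2118, 0.2309]
orientation: [-0.0, 0.981, 0.193, 0.0]
wrist_force: [-0.2, -0.5, 0.4]
finger_gap: 0.0855
1.6 [-1.479 -0.377 -0.618  1.33   0.     1.275] [ 0.1   -0.212  0.231] 0.0854950723142376 [-0.208 -0.5    0.373]
[[ 0.926  0.378  0.   ]
 [ 0.378 -0.926  0.001]
 [ 0.    -0.    -1.   ]]
tilt deg 0.02984258700388902 az 89.30842696335382
```

Run:
```python
import numpy as np
from scipy.optimize import least_squares
J=np.array([[-1.323,.3135,.045,.217,-.532],[-1.492,.007,-.323,.112,-.4012],[-1.486,-.218,-.518,.1049,-.2875],[-1.479,-.377,-.618,.0999,-.2118]])
z=[.2305,.231,.231,.231]
r=J[:,3]*np.cos(J[:,0])+J[:,4]*np.sin(J[:,0]); lat=-J[:,3]*np.sin(J[:,0])+J[:,4]*np.cos(J[:,0]); print(r,lat)
a,b=J[:,1],J[:,2]
for sgn in (-1,1):
  A=[];y=[]
  for i in range(4):
    # unknown c,d, L1(cos,sin parts),L2(cos,sin parts)
    f=a[i]+sgn*b[i]
    A.append([1,0,np.sin(a[i]),np.cos(f),np.sin(f)]);y.append(r[i])
    A.append([0,1,np.cos(a[i]),-np.sin(f),np.cos(f)]);y.append(z[i])
  s,res,_,sv=np.linalg.lstsq(np.array(A),np.array(y),rcond=None);print(sgn,s,res,sv)
```

```text
[0.5689734  0.40877121 0.29535148 0.22006583] [0.07988911 0.0800721  0.08017335 0.08006422]
-1 [ 0.00117372 -0.2064835   0.51777697  0.40817721  0.05494069] [8.98209758e-08] [3.43878456 2.8280331  0.41547964 0.04720976 0.04623192]
1 [ 0.40466316 -0.41077109  0.80508661 -0.04115678 -0.15079532] [0.00041345] [3.3902007  2.73798838 0.71008588 0.70952071 0.04813784]
```

```bash
python3 -m handwheel '[{"dx":0.975,"dy":-0.094,"dz":-0.3,"roll":-0.8},{"dx":0.975,"dy":-0.094,"dz":-0.3,"roll":-0.8},{"dx":0.975,"dy":-0.094,"dz":-0.3,"roll":-0.8},{"dx":0.975,"dy":-0.094,"dz":-0.3,"roll":-0.8},{"dx":0.975,"dy":-0.094,"dz":-0.3,"roll":-0.8},{"dx":0.975,"dy":-0.094,"dz":-0.3,"roll":-0.8},{"dx":0.975,"dy":-0.094,"dz":-0.3,"roll":-0.8},{"dx":0.975,"dy":-0.094,"dz":-0.3,"roll":-0.8}]'; python3 st.py
```

```text
clock: 2.27
tcp_pos: [0.21, -0.1042, 0.2794]
orientation: [-0.0, 0.862, 0.506, -0.0]
wrist_force: [1.0, -0.5, -0.2]
finger_gap: 0.0853
2.2667 [-0.809 -0.381 -0.503  1.449 -0.     1.271] [ 0.21  -0.104  0.279] 0.08533587128332662 [ 1.006 -0.473 -0.163]
[[ 0.487  0.873 -0.   ]
 [ 0.873 -0.487 -0.   ]
 [-0.    -0.    -1.   ]]
tilt deg 0.0010064763779195803 az -177.57940411591034
```

```bash
python3 -m handwheel '[{"dx":0.975,"dy":-0.094,"dz":-0.3,"roll":-0.8},{"dx":0.975,"dy":-0.094,"dz":-0.3,"roll":-0.8},{"dx":0.975,"dy":-0.094,"dz":-0.3,"roll":-0.8},{"dx":0.975,"dy":-0.094,"dz":-0.3,"roll":-0.8},{"dx":0.975,"dy":-0.094,"dz":-0.3,"roll":-0.8},{"dx":0.975,"dy":-0.094,"dz":-0.3,"roll":-0.8},{"dx":0.975,"dy":-0.094,"dz":-0.3,"roll":-0.8},{"dx":0.975,"dy":-0.094,"dz":-0.3,"roll":-0.8}]'; python3 -m handwheel '[{"dx":0.975,"dy":-0.094,"dz":-0.3,"roll":-0.8},{"dx":0.975,"dy":-0.094,"dz":-0.3,"roll":-0.8},{"dx":0.975,"dy":-0.094,"dz":-0.3,"roll":-0.8},{"dx":0.975,"dy":-0.094,"dz":-0.3,"roll":-0.8},{"dx":0.975,"dy":-0.094,"dz":-0.3,"roll":-0.8},{"dx":0.975,"dy":-0.094,"dz":-0.3,"roll":-0.8},{"dx":0.975,"dy":-0.094,"dz":-0.3,"roll":-0.8},{"dx":0.975,"dy":-0.094,"dz":-0.3,"roll":-0.8}]';python3 -m handwheel '[{"dx":0.975,"dy":-0.094,"dz":-0.3,"roll":-0.8},{"dx":0.975,"dy":-0.094,"dz":-0.3,"roll":-0.8},{"dx":0.975,"dy":-0.094,"dz":-0.3,"roll":-0.8},{"dx":0.975,"dy":-0.094,"dz":-0.3,"roll":-0.8},{"dx":0.975,"dy":-0.094,"dz":-0.3,"roll":-0.8},{"dx":0.975,"dy":-0.094,"dz":-0.3,"roll":-0.8},{"dx":0.975,"dy":-0.094,"dz":-0.3,"roll":-0.8},{"dx":0.975,"dy":-0.094,"dz":-0.3,"roll":-0.8}]';python3 st.py
```

```text
clock: 2.93
tcp_pos: [0.2283, 0.0485, 0.3274]
orientation: [-0.0, 0.648, 0.762, -0.0]
wrist_force: [0.6, -0.2, 0.9]
finger_gap: 0.0854
clock: 3.6
tcp_pos: [0.1478, 0.1795, 0.3753]
orientation: [-0.0, 0.361, 0.933, -0.0]
wrist_force: [0.5, 0.4, 0.1]
finger_gap: 0.0857
clock: 4.27
tcp_pos: [0.0033, 0.2322, 0.4233]
orientation: [-0.0, 0.034, 0.999, -0.0]
wrist_force: [0.0, -0.0, -0.3]
finger_gap: 0.0852
4.2667 [ 1.205 -0.335 -0.121  1.785 -0.     1.274] [0.003 0.232 0.423] 0.08516241792998365 [ 0.045 -0.    -0.328]
[[-0.998  0.069 -0.   ]
 [ 0.069  0.998 -0.   ]
 [ 0.    -0.    -1.   ]]
tilt deg 0.025642577121533925 az -110.20340498998625
```

```bash
python3 -m handwheel '[{"dx":0.5,"dy":1,"dz":-0.6,"roll":0},{"dx":0.5,"dy":1,"dz":-0.6,"roll":0},{"dx":0.5,"dy":1,"dz":-0.6,"roll":0},{"dx":0.5,"dy":1,"dz":-0.6,"roll":0},{"dx":0.5,"dy":1,"dz":-0.6,"roll":0},{"dx":0.5,"dy":1,"dz":-0.6,"roll":0},{"dx":0.5,"dy":1,"dz":-0.6,"roll":0},{"dx":0.5,"dy":1,"dz":-0.6,"roll":0}]'; python3 st.py; python3 -m handwheel '[{"dx":0,"dy":1,"dz":0,"roll":0},{"dx":0,"dy":1,"dz":0,"roll":0},{"dx":0,"dy":1,"dz":0,"roll":0},{"dx":0,"dy":1,"dz":0,"roll":0},{"dx":0,"dy":1,"dz":0,"roll":0},{"dx":0,"dy":1,"dz":0,"roll":0}]'; python3 st.py
```

```text
clock: 4.93
tcp_pos: [-0.0645, 0.3985, 0.5194]
orientation: [0.0, 0.036, 0.999, -0.0]
wrist_force: [0.7, -0.5, 0.2]
finger_gap: 0.0851
4.9333 [ 1.532  0.077  0.475  1.969 -0.     1.604] [-0.064  0.398  0.519] 0.08511844118244764 [ 0.725 -0.504  0.196]
[[-0.997  0.072  0.   ]
 [ 0.072  0.997 -0.001]
 [-0.    -0.001 -1.   ]]
tilt deg 0.034277867386110245 az -83.02559015549542
clock: 5.43
tcp_pos: [-0.0551, 0.5182, 0.5188]
orientation: [0.0, 0.036, 0.999, -0.0]
wrist_force: [0.5, 0.4, 0.2]
finger_gap: 0.0854
5.4333 [ 1.523  0.352  0.835  2.055 -0.     1.595] [-0.055  0.518  0.519] 0.08542272116690547 [0.525 0.367 0.186]
[[-0.997  0.073 -0.   ]
 [ 0.073  0.997 -0.001]
 [-0.    -0.001 -1.   ]]
tilt deg 0.04619501074332321 az -91.42502448004727
```

```bash
python3 -m handwheel '[{"dx":0,"dy":1,"dz":-0.3,"roll":0},{"dx":0,"dy":1,"dz":-0.3,"roll":0},{"dx":0,"dy":1,"dz":-0.3,"roll":0},{"dx":0,"dy":1,"dz":-0.3,"roll":0},{"dx":0,"dy":1,"dz":-0.3,"roll":0}]'; python3 st.py; python3 -m handwheel '[{"dx":0,"dy":1,"dz":0,"roll":0},{"dx":0,"dy":1,"dz":0,"roll":0},{"dx":0,"dy":1,"dz":0,"roll":0}]'; python3 st.py
```

```text
clock: 5.85
tcp_pos: [-0.0457, 0.5949, 0.5171]
orientation: [-0.001, 0.037, 0.999, 0.012]
wrist_force: [-0.3, -0.0, 0.5]
finger_gap: 0.0854
5.85 [1.512 0.598 1.262 2.21  0.003 1.585] [-0.046  0.595  0.517] 0.08535147130359798 [-0.313 -0.017  0.498]
[[-0.997  0.073 -0.001]
 [ 0.073  0.997  0.025]
 [ 0.003  0.025 -1.   ]]
tilt deg 1.4209000008570085 az 92.77347022865499
clock: 6.1
tcp_pos: [-0.0401, 0.6335, 0.4985]
orientation: [-0.002, 0.036, 0.999, 0.029]
wrist_force: [0.5, -0.8, 1.4]
finger_gap: 0.0852
6.1 [1.505 0.632 1.265 2.145 0.005 1.578] [-0.04   0.634  0.498] 0.08522817632520155 [ 0.49  -0.841  1.398]
[[-0.997  0.073 -0.001]
 [ 0.073  0.996  0.059]
 [ 0.006  0.058 -0.998]]
tilt deg 3.359202313170797 az 91.28583147163944
```

```bash
python3 -m handwheel '[{"dx":0,"dy":0.7,"dz":-0.8,"roll":0},{"dx":0,"dy":0.7,"dz":-0.8,"roll":0},{"dx":0,"dy":0.7,"dz":-0.8,"roll":0},{"dx":0,"dy":0.7,"dz":-0.8,"roll":0}]'; python3 st.py; python3 -m handwheel '[{"dx":0,"dy":0,"dz":-1,"roll":0},{"dx":0,"dy":0,"dz":-1,"roll":0},{"dx":0,"dy":0,"dz":-1,"roll":0}]'; python3 st.py
```

```text
clock: 6.43
tcp_pos: [-0.0335, 0.6403, 0.5153]
orientation: [-0.003, 0.036, 0.998, 0.056]
wrist_force: [-0.3, -0.3, -0.3]
finger_gap: 0.0857
6.4333 [1.493 0.607 1.265 2.115 0.011 1.566] [-0.034  0.64   0.515] 0.08570383414823281 [-0.312 -0.287 -0.319]
[[-0.997  0.073 -0.002]
 [ 0.072  0.991  0.113]
 [ 0.01   0.113 -0.994]]
tilt deg 6.487279092692366 az 91.044871395996
clock: 6.68
tcp_pos: [-0.0325, 0.6117, 0.5481]
orientation: [-0.004, 0.036, 0.997, 0.07]
wrist_force: [-0.1, -0.6, -0.2]
finger_gap: 0.0856
6.6833 [1.486 0.552 1.265 2.144 0.014 1.56 ] [-0.032  0.612  0.548] 0.08558718187617165 [-0.063 -0.564 -0.182]
[[-0.997  0.073 -0.002]
 [ 0.072  0.988  0.14 ]
 [ 0.012  0.139 -0.99 ]]
tilt deg 8.032860276646838 az 90.89861965053285
```

```bash
python3 -m handwheel '[{"dx":0,"dy":1,"dz":-1,"roll":0},{"dx":0,"dy":1,"dz":-1,"roll":0},{"dx":0,"dy":1,"dz":-1,"roll":0},{"dx":0,"dy":1,"dz":-1,"roll":0},{"dx":0,"dy":1,"dz":-1,"roll":0},{"dx":0,"dy":1,"dz":-1,"roll":0},{"dx":0,"dy":1,"dz":-1,"roll":0},{"dx":0,"dy":1,"dz":-1,"roll":0}]'; python3 st.py
```

```text
clock: 7.35
tcp_pos: [-0.0167, 0.6387, 0.5893]
orientation: [-0.005, 0.036, 0.989, 0.146]
wrist_force: [0.4, -0.2, -1.0]
finger_gap: 0.0854
7.35 [1.456 0.501 1.264 2.043 0.033 1.534] [-0.017  0.639  0.589] 0.0853878323510664 [ 0.395 -0.231 -0.995]
[[-0.997  0.073 -0.   ]
 [ 0.07   0.955  0.288]
 [ 0.021  0.288 -0.958]]
tilt deg 16.7563279388911 az 90.0086684201267
```

```bash
python3 -m handwheel '[{"dx":0,"dy":1,"dz":-0.7,"roll":0},{"dx":0,"dy":1,"dz":-0.7,"roll":0},{"dx":0,"dy":1,"dz":-0.7,"roll":0},{"dx":0,"dy":1,"dz":-0.7,"roll":0},{"dx":0,"dy":1,"dz":-0.7,"roll":0},{"dx":0,"dy":1,"dz":-0.7,"roll":0},{"dx":0,"dy":1,"dz":-0.7,"roll":0},{"dx":0,"dy":1,"dz":-0.7,"roll":0}]'; python3 st.py;  python3 -m handwheel '[{"dx":0,"dy":1,"dz":-0.4,"roll":0},{"dx":0,"dy":1,"dz":-0.4,"roll":0},{"dx":0,"dy":1,"dz":-0.4,"roll":0},{"dx":0,"dy":1,"dz":-0.4,"roll":0},{"dx":0,"dy":1,"dz":-0.4,"roll":0},{"dx":0,"dy":1,"dz":-0.4,"roll":0},{"dx":0,"dy":1,"dz":-0.4,"roll":0},{"dx":0,"dy":1,"dz":-0.4,"roll":0}]'; python3 st.py
```

```text
clock: 8.02
tcp_pos: [-0.0049, 0.6729, 0.6254]
orientation: [-0.005, 0.036, 0.976, 0.214]
wrist_force: [-0.6, 0.6, -0.3]
finger_gap: 0.0854
8.0167 [1.436 0.471 1.264 1.935 0.051 1.521] [-0.005  0.673  0.625] 0.0854218547948393 [-0.563  0.554 -0.282]
[[-0.997  0.073  0.005]
 [ 0.069  0.906  0.418]
 [ 0.026  0.417 -0.908]]
tilt deg 24.71642706695328 az 89.27359646145288
clock: 8.68
tcp_pos: [0.0052, 0.7214, 0.6515]
orientation: [-0.004, 0.036, 0.961, 0.275]
wrist_force: [-0.2, 0.4, 0.6]
finger_gap: 0.0853
8.6833 [1.425 0.471 1.264 1.81  0.065 1.519] [0.005 0.721 0.652] 0.08527965180946265 [-0.244  0.449  0.58 ]
[[-0.997  0.072  0.012]
 [ 0.067  0.846  0.529]
 [ 0.028  0.528 -0.849]]
tilt deg 31.914134173653046 az 88.71892038236555
```

```bash
python3 -m handwheel '[{"dx":0.2,"dy":1,"dz":-0.4,"roll":0},{"dx":0.2,"dy":1,"dz":-0.4,"roll":0},{"dx":0.2,"dy":1,"dz":-0.4,"roll":0},{"dx":0.2,"dy":1,"dz":-0.4,"roll":0},{"dx":0.2,"dy":1,"dz":-0.4,"roll":0},{"dx":0.2,"dy":1,"dz":-0.4,"roll":0},{"dx":0.2,"dy":1,"dz":-0.4,"roll":0},{"dx":0.2,"dy":1,"dz":-0.4,"roll":0}]'; python3 -m handwheel '[{"dx":0.2,"dy":1,"dz":-0.4,"roll":0},{"dx":0.2,"dy":1,"dz":-0.4,"roll":0},{"dx":0.2,"dy":1,"dz":-0.4,"roll":0},{"dx":0.2,"dy":1,"dz":-0.4,"roll":0},{"dx":0.2,"dy":1,"dz":-0.4,"roll":0},{"dx":0.2,"dy":1,"dz":-0.4,"roll":0},{"dx":0.2,"dy":1,"dz":-0.4,"roll":0}]'; python3 st.py
```

```text
clock: 9.35
tcp_pos: [-0.0167, 0.7554, 0.6935]
orientation: [-0.004, 0.036, 0.94, 0.338]
wrist_force: [0.2, -0.4, -0.2]
finger_gap: 0.0853
clock: 9.93
tcp_pos: [-0.0335, 0.772, 0.7405]
orientation: [-0.005, 0.035, 0.919, 0.393]
wrist_force: [0.2, -0.1, 0.1]
finger_gap: 0.0854
9.9333 [1.496 0.429 1.264 1.599 0.036 1.587] [-0.033  0.772  0.741] 0.08537976305350553 [ 0.169 -0.076  0.114]
[[-0.998  0.068  0.018]
 [ 0.06   0.689  0.722]
 [ 0.037  0.721 -0.692]]
tilt deg 46.23128293225763 az 88.58069156066526
```

```bash
cat > plan.py <<'E'
from h import *
np.set_printoptions(precision=3,suppress=True)
C=np.array([.553,.001,0]); ex=np.array([np.cos(np.radians(75.2)),np.sin(np.radians(75.2)),0]); Z=np.array([0,0,1.])
def G(th): return C+Z*.119+.08*(-np.cos(th)*ex+np.sin(th)*Z)
def go(target,Rm=None,p=None):
    s=env.get_state(); p=s['tcp_pos'] if p is None else p
    Rm=R() if Rm is None else Rm
    d=Rm.T@(np.array(target)-p)/.02; n=int(np.ceil(np.abs(d).max())); print("to",np.array(target),"total",d,"n",n,"per",d/max(n,1))
E
python3 -m handwheel '[{"dx":0,"dy":0,"dz":0,"roll":0.55},{"dx":0,"dy":0,"dz":0,"roll":0.55}]'
python3 - <<'E'
from plan import *
go([.30,.30,.62]); go([.46,-.12,.42],p=np.array([.30,.30,.62]))
r=R();print(r, r[:,1]@np.array([-ex[1],ex[0],0]))
E
```

```text
clock: 10.1
tcp_pos: [-0.0337, 0.7715, 0.7411]
orientation: [-0.028, 0.089, 0.915, 0.392]
wrist_force: [0.5, 0.1, -0.1]
finger_gap: 0.0854
to [0.3  0.3  0.62] total [-20.435 -17.197 -12.548] n 21 per [-0.973 -0.819 -0.598]
to [ 0.46 -0.12  0.42] total [-12.02  -19.867  -8.112] n 20 per [-0.601 -0.993 -0.406]
[[-0.983  0.185  0.018]
 [ 0.14   0.677  0.722]
 [ 0.121  0.712 -0.691]] -0.005503747055855462
```

```bash
python3 -m handwheel '[{"dx":-0.9,"dy":-0.9,"dz":-0.6,"roll":0},{"dx":-0.9,"dy":-0.9,"dz":-0.6,"roll":0},{"dx":-0.9,"dy":-0.9,"dz":-0.6,"roll":0},{"dx":-0.9,"dy":-0.9,"dz":-0.6,"roll":0},{"dx":-0.9,"dy":-0.9,"dz":-0.6,"roll":0},{"dx":-0.9,"dy":-0.9,"dz":-0.6,"roll":0},{"dx":-0.9,"dy":-0.9,"dz":-0.6,"roll":0},{"dx":-0.9,"dy":-0.9,"dz":-0.6,"roll":0}]' ; python3 st.py
```

```text
clock: 10.77
tcp_pos: [0.0766, 0.5905, 0.6902]
orientation: [-0.027, 0.087, 0.916, 0.392]
wrist_force: [0.1, 0.0, 0.3]
finger_gap: 0.0855
10.7667 [ 1.171 -0.106  0.408  1.315  0.268  1.47 ] [0.077 0.59  0.69 ] 0.08546342456401868 [0.073 0.028 0.333]
[[-0.983  0.181  0.018]
 [ 0.138  0.678  0.722]
 [ 0.119  0.712 -0.692]]
tilt deg 46.22393966943114 az 88.56079291136251
```

```bash
python3 -m handwheel '[{"dx":-0.9,"dy":-0.9,"dz":-0.6,"roll":0},{"dx":-0.9,"dy":-0.9,"dz":-0.6,"roll":0},{"dx":-0.9,"dy":-0.9,"dz":-0.6,"roll":0},{"dx":-0.9,"dy":-0.9,"dz":-0.6,"roll":0},{"dx":-0.9,"dy":-0.9,"dz":-0.6,"roll":0},{"dx":-0.9,"dy":-0.9,"dz":-0.6,"roll":0},{"dx":-0.9,"dy":-0.9,"dz":-0.6,"roll":0},{"dx":-0.9,"dy":-0.9,"dz":-0.6,"roll":0}]' ; python3 st.py; python3 -c "
from plan import *
go([.46,-.12,.42])"
```

```text
clock: 11.43
tcp_pos: [0.1899, 0.4038, 0.6375]
orientation: [-0.027, 0.087, 0.916, 0.392]
wrist_force: [2.1, 0.1, -0.0]
finger_gap: 0.0856
11.4333 [ 0.484 -0.293  0.194  1.586  0.682  0.843] [0.19  0.404 0.638] 0.08562939031559048 [ 2.087  0.14  -0.022]
[[-0.983  0.18   0.02 ]
 [ 0.138  0.678  0.722]
 [ 0.117  0.713 -0.692]]
tilt deg 46.24021355782605 az 88.44842658509414
to [ 0.46 -0.12  0.42] total [-18.175 -23.077 -11.121] n 24 per [-0.757 -0.962 -0.463]
```

```bash
python3 -m handwheel '[{"dx":-0.9,"dy":-0.8,"dz":-0.4,"roll":0},{"dx":-0.9,"dy":-0.8,"dz":-0.4,"roll":0},{"dx":-0.9,"dy":-0.8,"dz":-0.4,"roll":0},{"dx":-0.9,"dy":-0.8,"dz":-0.4,"roll":0},{"dx":-0.9,"dy":-0.8,"dz":-0.4,"roll":0},{"dx":-0.9,"dy":-0.8,"dz":-0.4,"roll":0},{"dx":-0.9,"dy":-0.8,"dz":-0.4,"roll":0},{"dx":-0.9,"dy":-0.8,"dz":-0.4,"roll":0}]' ; python3 st.py;python3 -c "
from plan import *
go([.46,-.12,.42])"
```

```text
clock: 12.1
tcp_pos: [0.308, 0.2507, 0.5729]
orientation: [-0.027, 0.088, 0.916, 0.391]
wrist_force: [0.6, -0.2, -0.0]
finger_gap: 0.0858
12.1 [-0.153 -0.124  0.172  1.996  0.797 -0.017] [0.308 0.251 0.573] 0.08583241146928335 [ 0.573 -0.2   -0.028]
[[-0.983  0.181  0.02 ]
 [ 0.14   0.679  0.721]
 [ 0.117  0.711 -0.693]]
tilt deg 46.11789990122403 az 88.441690704051
to [ 0.46 -0.12  0.42] total [-10.957 -16.651  -7.906] n 17 per [-0.645 -0.979 -0.465]
```

```bash
python3 -m handwheel '[{"dx":-0.65,"dy":-1,"dz":-0.45,"roll":0},{"dx":-0.65,"dy":-1,"dz":-0.45,"roll":0},{"dx":-0.65,"dy":-1,"dz":-0.45,"roll":0},{"dx":-0.65,"dy":-1,"dz":-0.45,"roll":0},{"dx":-0.65,"dy":-1,"dz":-0.45,"roll":0},{"dx":-0.65,"dy":-1,"dz":-0.45,"roll":0},{"dx":-0.65,"dy":-1,"dz":-0.45,"roll":0},{"dx":-0.65,"dy":-1,"dz":-0.45,"roll":0}]' 255 30 ; python3 st.py
```

```text
clock: 12.77
tcp_pos: [0.3796, 0.0756, 0.4962]
orientation: [-0.027, 0.088, 0.916, 0.39]
wrist_force: [0.8, 0.2, 0.9]
finger_gap: 0.0003
12.7667 [-0.561  0.099  0.158  2.116  0.668 -0.543] [0.38  0.076 0.496] 0.0002546725748368676 [0.804 0.205 0.871]
[[-0.983  0.181  0.019]
 [ 0.139  0.68   0.72 ]
 [ 0.118  0.711 -0.694]]
tilt deg 46.07141601624997 az 88.49249178955695
```

```bash
python3 -m handwheel '[{"dx":-0.65,"dy":-1,"dz":-0.45,"roll":0},{"dx":-0.65,"dy":-1,"dz":-0.45,"roll":0},{"dx":-0.65,"dy":-1,"dz":-0.45,"roll":0},{"dx":-0.65,"dy":-1,"dz":-0.45,"roll":0},{"dx":-0.65,"dy":-1,"dz":-0.45,"roll":0},{"dx":-0.65,"dy":-1,"dz":-0.45,"roll":0},{"dx":-0.65,"dy":-1,"dz":-0.45,"roll":0},{"dx":-0.65,"dy":-1,"dz":-0.45,"roll":0}]' ; python3 st.py
python3 - <<'E'
from h import *
for n in("scene","top"): cv2.imwrite(f"pics/{n}1.png",env.read_camera(n))
E
```

```text
clock: 13.43
tcp_pos: [0.4515, -0.0995, 0.4198]
orientation: [-0.027, 0.087, 0.916, 0.39]
wrist_force: [-0.3, -0.2, -0.1]
finger_gap: -0.0
13.4333 [-0.763  0.415  0.366  2.131  0.562 -0.753] [ 0.451 -0.099  0.42 ] -7.704272187219845e-06 [-0.309 -0.155 -0.14 ]
[[-0.983  0.181  0.019]
 [ 0.139  0.68   0.72 ]
 [ 0.118  0.71  -0.694]]
tilt deg 46.05104463188111 az 88.51958074499606
```

View pics/scene1.png

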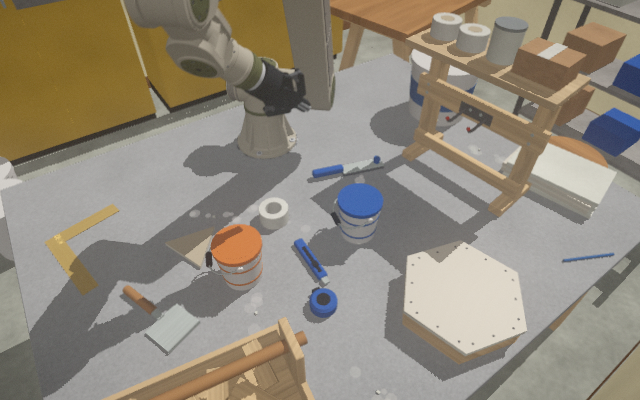

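View pics/top1.png

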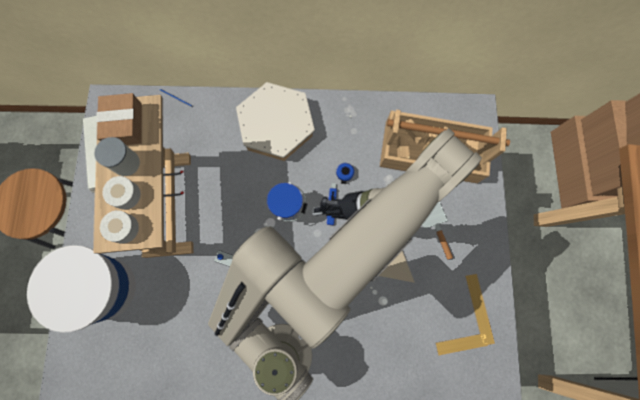

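Run:
```python
from plan import *
print(tri((300,341),(395,117)),tri((165,385),(505,143)))
print("cutter",onz("top",(334.5,188),.02),onz("top",(331.5,224),.02))
print("box corner near", onz("top",(380,167),.1),onz("top",(385,108),.1))
print("orange",onz("top",(383,218),.14))
r=R();n=r[:,1];zt=r[:,2]
for th in (-.45,):
    P=G(th)-.0225*n+.012*zt
    print("contact",P,"pre",P-.012*n, "high pre", P-.012*n-.12*zt)
    go(P-.012*n-.12*zt)
s=env.get_state();print("wrist now",s['tcp_pos']-.44*zt)
```

```text
(array([ 0.844, -0.384,  0.229]), np.float64(0.005615048877202627)) (array([ 0.76 , -0.677,  0.27 ]), np.float64(0.14599845829876434))
cutter [ 0.632 -0.186  0.02 ] [ 0.487 -0.176  0.02 ]
box corner near [ 0.697 -0.353  0.1  ] [ 0.942 -0.378  0.1  ]
orange [ 0.493 -0.353  0.14 ]
contact [ 0.531 -0.075  0.06 ] pre [ 0.528 -0.083  0.051] high pre [ 0.526 -0.17   0.134]
to [ 0.526 -0.17   0.134] total [ -5.834 -11.713   7.383] n 12 per [-0.486 -0.976  0.615]
wrist now [ 0.444 -0.418  0.722]
```

```bash
python3 -m handwheel '[{"dx":-0.49,"dy":-0.98,"dz":0.6,"roll":0},{"dx":-0.49,"dy":-0.98,"dz":0.6,"roll":0},{"dx":-0.49,"dy":-0.98,"dz":0.6,"roll":0},{"dx":-0.49,"dy":-0.98,"dz":0.6,"roll":0},{"dx":-0.49,"dy":-0.98,"dz":0.6,"roll":0},{"dx":-0.49,"dy":-0.98,"dz":0.6,"roll":0},{"dx":-0.49,"dy":-0.98,"dz":0.6,"roll":0},{"dx":-0.49,"dy":-0.98,"dz":0.6,"roll":0}]';python3 -m handwheel '[{"dx":-0.49,"dy":-0.98,"dz":0.6,"roll":0},{"dx":-0.49,"dy":-0.98,"dz":0.6,"roll":0},{"dx":-0.49,"dy":-0.98,"dz":0.6,"roll":0},{"dx":-0.49,"dy":-0.98,"dz":0.6,"roll":0}]' ; python3 st.py
python3 - <<'E'
from plan import *
for n in("scene","top"): cv2.imwrite(f"pics/{n}2.png",env.read_camera(n))
crop("pics/scene2.png",250,120,160,120,5,"pics/c5.png")
r=R();n=r[:,1];zt=r[:,2]
P=G(-.45)-.0225*n+.012*zt
go(P-.012*n)
E
```

```text
clock: 14.2
tcp_pos: [0.5015, -0.1461, 0.2327]
orientation: [-0.027, 0.087, 0.916, 0.39]
wrist_force: [0.2, 0.3, 0.7]
finger_gap: 0.0
clock: 14.53
tcp_pos: [0.5268, -0.1703, 0.139]
orientation: [-0.027, 0.087, 0.916, 0.39]
wrist_force: [0.3, 0.2, 0.4]
finger_gap: -0.0001
14.5333 [-0.762  0.723  0.192  1.648  0.563 -0.753] [ 0.527 -0.17   0.139] -5.542879894772371e-05 [0.269 0.153 0.412]
[[-0.983  0.181  0.018]
 [ 0.139  0.68   0.72 ]
 [ 0.118  0.71  -0.694]]
tilt deg 46.05385876326678 az 88.54511853674992
to [ 0.528 -0.083  0.051] total [-0.053 -0.077  6.067] n 7 per [-0.008 -0.011  0.867]
```

View pics/c5.png

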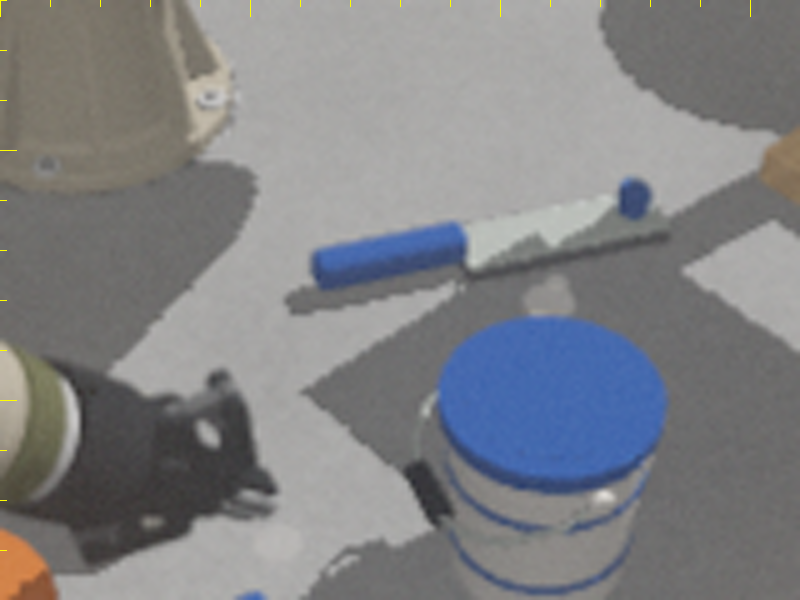

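View pics/top2.png

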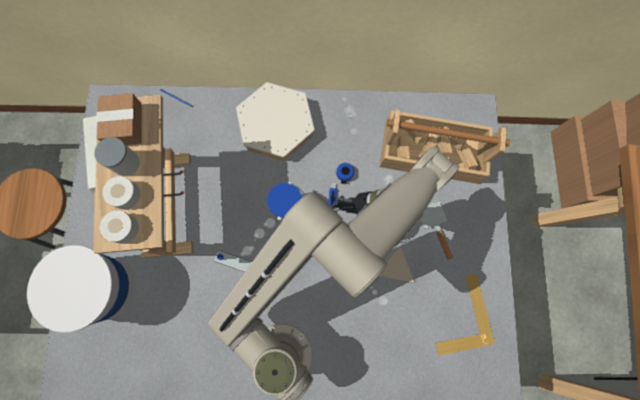

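```bash
python3 -m handwheel '[{"dx":0,"dy":0,"dz":0.87,"roll":0},{"dx":0,"dy":0,"dz":0.87,"roll":0},{"dx":0,"dy":0,"dz":0.87,"roll":0},{"dx":0,"dy":0,"dz":0.87,"roll":0},{"dx":0,"dy":0,"dz":0.87,"roll":0},{"dx":0,"dy":0,"dz":0.87,"roll":0},{"dx":0,"dy":0,"dz":0.87,"roll":0}]'; python3 st.py
python3 - <<'E'
from plan import *
for n in("scene","top"): cv2.imwrite(f"pics/{n}3.png",env.read_camera(n))
crop("pics/scene3.png",280,160,130,100,6,"pics/c6.png")
r=R();n=r[:,1];zt=r[:,2]
p=env.get_state()['tcp_pos']
for th in np.linspace(-.45,1.62,13):
    P=G(th)-.0225*n+.012*zt
    print(round(th,2)); go(P,p=p); p=P
E
```

```text
clock: 15.22
tcp_pos: [0.5288, -0.0819, 0.0568]
orientation: [-0.027, 0.087, 0.916, 0.39]
wrist_force: [-0.6, -0.0, -0.3]
finger_gap: 0.0003
15.2167 [-0.651  0.704 -0.061  1.352  0.624 -0.641] [ 0.529 -0.082  0.057] 0.0002823481834471377 [-0.627 -0.021 -0.258]
[[-0.983  0.181  0.019]
 [ 0.139  0.68   0.72 ]
 [ 0.117  0.71  -0.694]]
tilt deg 46.05270876817896 az 88.4890749182036
-0.45
to [ 0.531 -0.075  0.06 ] total [-0.102  0.342  0.04 ] n 1 per [-0.102  0.342  0.04 ]
-0.28
to [ 0.529 -0.08   0.073] total [ 0.107  0.286 -0.618] n 1 per [ 0.107  0.286 -0.618]
-0.1
to [ 0.529 -0.083  0.086] total [ 0.097  0.389 -0.56 ] n 1 per [ 0.097  0.389 -0.56 ]
0.07
to [ 0.529 -0.083  0.1  ] total [ 0.085  0.481 -0.486] n 1 per [ 0.085  0.481 -0.486]
0.24
to [ 0.529 -0.081  0.114] total [ 0.07   0.559 -0.397] n 1 per [ 0.07   0.559 -0.397]
0.41
to [ 0.53  -0.076  0.127] total [ 0.052  0.62  -0.297] n 1 per [ 0.052  0.62  -0.297]
0.59
to [ 0.532 -0.07   0.139] total [ 0.034  0.662 -0.188] n 1 per [ 0.034  0.662 -0.188]
0.76
to [ 0.534 -0.062  0.15 ] total [ 0.014  0.685 -0.073] n 1 per [ 0.014  0.685 -0.073]
0.93
to [ 0.537 -0.052  0.159] total [-0.006  0.688  0.044] n 1 per [-0.006  0.688  0.044]
1.1
to [ 0.54  -0.041  0.166] total [-0.026  0.67   0.16 ] n 1 per [-0.026  0.67   0.16 ]
1.28
to [ 0.543 -0.028  0.171] total [-0.045  0.632  0.271] n 1 per [-0.045  0.632  0.271]
1.45
to [ 0.547 -0.015  0.174] total [-0.063  0.576  0.374] n 1 per [-0.063  0.576  0.374]
1.62
to [ 0.55  -0.002  0.175] total [-0.079  0.502  0.465] n 1 per [-0.079  0.502  0.465]
```

View pics/c6.png

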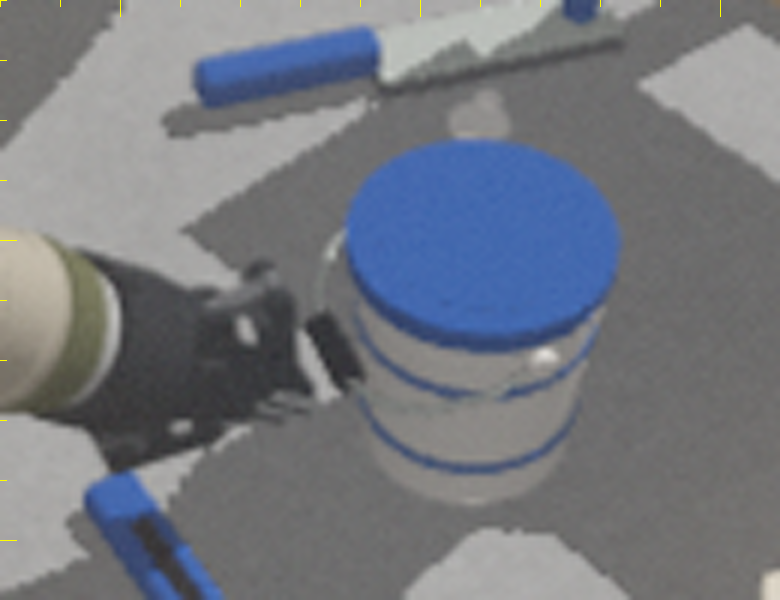

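Run:
```python
from plan import *
r=R();p=env.get_state()['tcp_pos'];print(p)
pts=[p,p+.0145*r[:,1],p-.0145*r[:,1],p-.03*r[:,2],p+.0145*r[:,1]-.03*r[:,2],G(-.45)]
print(((proj("scene",pts)-[280,160])*6).round(), (proj("top",pts)))
crop("pics/top3.png",270,170,100,75,8,"pics/c7.png")
```

```text
[ 0.527 -0.08   0.056]
[[306. 392.]
 [326. 373.]
 [286. 412.]
 [269. 383.]
 [289. 363.]
 [336. 352.]] [[307.026 211.352]
 [304.441 210.065]
 [309.578 212.622]
 [312.777 210.506]
 [310.193 209.195]
 [303.98  207.888]]
```

View pics/c7.png

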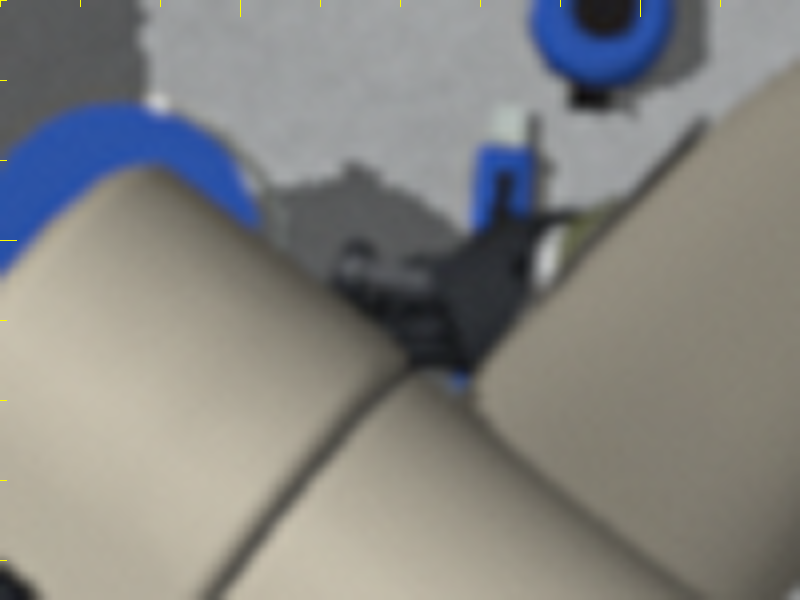

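```bash
python3 -m handwheel '[{"dx":0,"dy":0.3,"dz":0.1,"roll":0},{"dx":0,"dy":0.2,"dz":0,"roll":0},{"dx":0.1,"dy":0.29,"dz":-0.62,"roll":0},{"dx":0.1,"dy":0.39,"dz":-0.56,"roll":0},{"dx":0.08,"dy":0.48,"dz":-0.49,"roll":0},{"dx":0.07,"dy":0.56,"dz":-0.4,"roll":0}]'; python3 st.py
python3 - <<'E'
from plan import *
for n in("scene",): cv2.imwrite(f"pics/{n}4.png",env.read_camera(n))
crop("pics/scene4.png",280,160,130,100,6,"pics/c8.png")
print((proj("scene",[G(t) for t in (-.45,-.1,.24)])-[280,160])*6)
E
```

```text
clock: 15.82
tcp_pos: [0.5295, -0.0814, 0.1167]
orientation: [-0.027, 0.088, 0.916, 0.39]
wrist_force: [-0.8, -1.6, -0.9]
finger_gap: -0.0003
15.8167 [-0.65   0.64  -0.01   1.464  0.625 -0.638] [ 0.53  -0.081  0.117] -0.0002605536457731537 [-0.85  -1.629 -0.928]
[[-0.983  0.182  0.02 ]
 [ 0.14   0.68   0.719]
 [ 0.117  0.71  -0.694]]
tilt deg 46.01773473806166 az 88.40930697511583
[[335.727 351.922]
 [321.894 317.673]
 [326.883 276.75 ]]
```

View pics/c8.png

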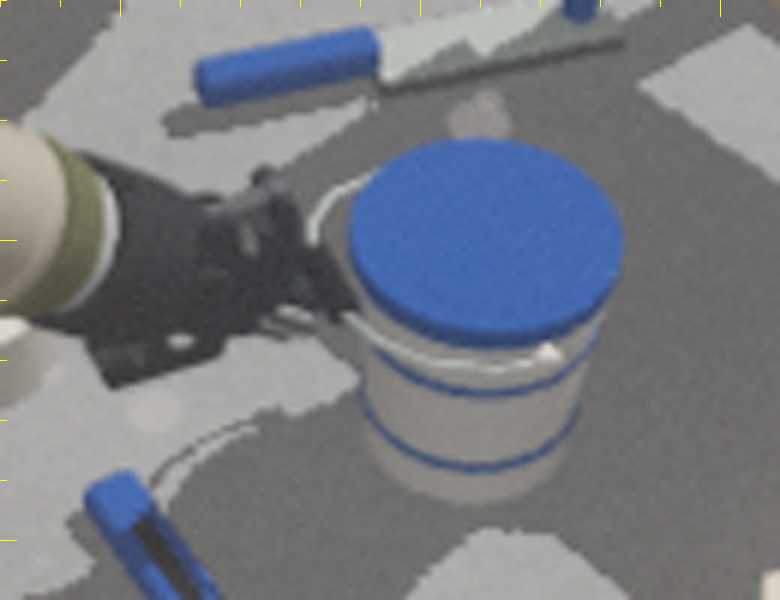

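The bail has followed the fingers to about level: the grip is at crop (328,283) and the pail has hardly moved. I'll continue the arc.

```bash
python3 -m handwheel '[{"dx":0.05,"dy":0.62,"dz":-0.3,"roll":0},{"dx":0.03,"dy":0.66,"dz":-0.19,"roll":0},{"dx":0.01,"dy":0.68,"dz":-0.07,"roll":0},{"dx":0,"dy":0.69,"dz":0.04,"roll":0},{"dx":-0.03,"dy":0.67,"dz":0.16,"roll":0},{"dx":-0.05,"dy":0.63,"dz":0.27,"roll":0},{"dx":-0.06,"dy":0.58,"dz":0.3,"roll":0}]'; python3 st.py
python3 - <<'E'
from plan import *
for n in("scene",): cv2.imwrite(f"pics/{n}5.png",env.read_camera(n))
crop("pics/scene5.png",280,140,130,100,6,"pics/c9.png")
print((proj("scene",[G(t) for t in (1.2,1.45,1.57,1.8)])-[280,140])*6)
go(G(1.57)-.0225*R()[:,1]+.012*R()[:,2])
E
```

```text
clock: 16.45
tcp_pos: [0.5467, -0.0136, 0.1769]
orientation: [-0.028, 0.087, 0.916, 0.391]
wrist_force: [-0.4, -0.9, 0.5]
finger_gap: 0.0003
16.45 [-0.538  0.545 -0.005  1.494  0.679 -0.518] [ 0.547 -0.014  0.177] 0.0003224565511627567 [-0.403 -0.876  0.461]
[[-0.983  0.182  0.017]
 [ 0.138  0.679  0.721]
 [ 0.119  0.711 -0.693]]
tilt deg 46.14647929385885 az 88.6106333544481
[[431.169 284.291]
 [471.6   266.279]
 [491.298 260.334]
 [528.062 254.254]]
to [ 0.549 -0.006  0.175] total [-0.084  0.114  0.319] n 1 per [-0.084  0.114  0.319]
```

View pics/c9.png

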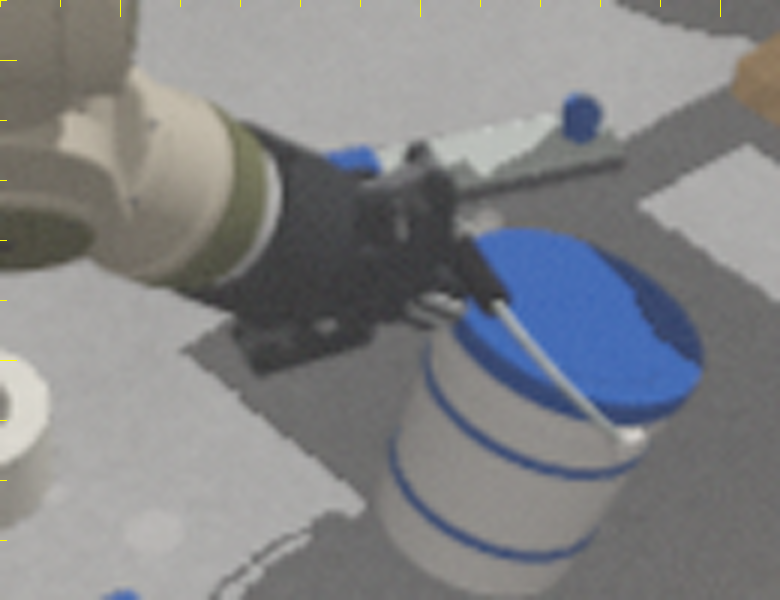

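The pail has begun to tip: its lid has shifted right and its foot left, by roughly 15–20°. I'll back off along the path without delay so that it settles.

```bash
python3 -m handwheel '[{"dx":0,"dy":-0.3,"dz":-0.4,"roll":0},{"dx":0,"dy":-0.3,"dz":-0.4,"roll":0},{"dx":0,"dy":-0.3,"dz":-0.4,"roll":0}]'; python3 st.py
python3 - <<'E'
from plan import *
for n in("scene",): cv2.imwrite(f"pics/{n}6.png",env.read_camera(n))
crop("pics/scene6.png",280,140,130,100,6,"pics/c10.png")
E
```

```text
clock: 16.75
tcp_pos: [0.5425, -0.0458, 0.1797]
orientation: [-0.028, 0.088, 0.916, 0.391]
wrist_force: [-2.1, -2.2, 1.9]
finger_gap: 0.0002
16.75 [-0.588  0.569  0.038  1.548  0.655 -0.573] [ 0.542 -0.046  0.18 ] 0.0002293271667366122 [-2.125 -2.216  1.914]
[[-0.983  0.182  0.017]
 [ 0.138  0.679  0.721]
 [ 0.12   0.711 -0.693]]
tilt deg 46.129644177230574 az 88.64449576041856
```

View pics/c10.png

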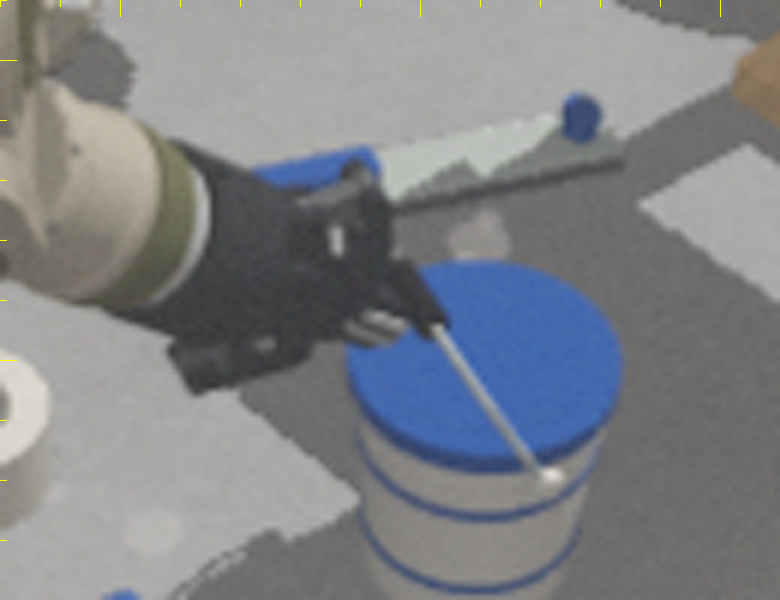

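Run:
```python
from plan import *
s=env.get_state();r=R();p=s['tcp_pos'];print(p,s['wrist_force'])
print((proj("scene",[p,p-.0145*r[:,1],p+.0145*r[:,1]]+[G(t) for t in(1,1.1,1.2)])-[280,140])*6)
print("x'",(p-C)@ex,"lat",(p-C)@np.array([-ex[1],ex[0],0]), "d to G along n,z",[(r.T@(G(t)-p)).round(4) for t in (1,1.1,1.2)])
print("tool axes in x'z",r[:,1]@ex,r[2,1],r[:,2]@ex,r[2,2])
for t in (1.2,1.4,1.57): print(G(t))
crop("pics/scene6.png",330,170,70,60,11,"pics/c11.png")
```

```text
[ 0.543 -0.048  0.18 ] [ 0.714 -1.848  0.047]
[[388.536 321.505]
 [366.594 343.093]
 [410.665 299.733]
 [401.009 303.452]
 [415.741 293.403]
 [431.169 284.291]]
x' -0.05002505453448362 lat -0.0025966135936813465 d to G along n,z [array([0.003, 0.009, 0.001]), array([0.002, 0.017, 0.003]), array([0.002, 0.025, 0.005])]
tool axes in x'z 0.7036674816868563 0.7105174670190106 0.7011994750631863 -0.6934785212470823
[ 0.546 -0.027  0.194]
[ 0.55  -0.012  0.198]
[0.553 0.001 0.199]
```

View pics/c11.png

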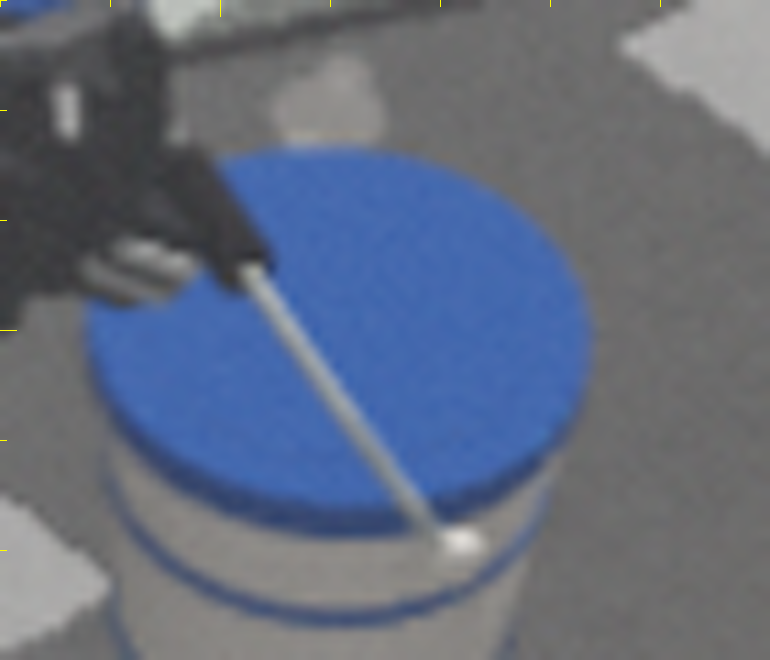

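```bash
python3 -m handwheel '[{"dx":0,"dy":0.1,"dz":0.12,"roll":0},{"dx":0,"dy":0.1,"dz":0.12,"roll":0},{"dx":0,"dy":0.1,"dz":0.12,"roll":0},{"dx":0,"dy":0.1,"dz":0.12,"roll":0}]'; python3 -m handwheel '[{"dx":0,"dy":0.1,"dz":0.12,"roll":0},{"dx":0,"dy":0.1,"dz":0.12,"roll":0},{"dx":0,"dy":0.1,"dz":0.12,"roll":0}]'
python3 - <<'E'
from plan import *
for n in("scene",): cv2.imwrite(f"pics/{n}7.png",env.read_camera(n))
crop("pics/scene7.png",330,160,80,75,8,"pics/c12.png")
print((proj("scene",[G(t) for t in (1.2,1.45,1.57,1.8)])-[330,160])*8)
E
```

```text
clock: 17.13
tcp_pos: [0.5443, -0.0323, 0.1789]
orientation: [-0.028, 0.088, 0.916, 0.391]
wrist_force: [0.6, -0.6, 0.5]
finger_gap: -0.0
clock: 17.38
tcp_pos: [0.5456, -0.0227, 0.1784]
orientation: [-0.028, 0.087, 0.916, 0.391]
wrist_force: [1.2, -1.6, -0.4]
finger_gap: -0.0004
[[174.892 219.055]
 [228.8   195.039]
 [255.063 187.112]
 [304.083 179.006]]
```

View pics/c12.png

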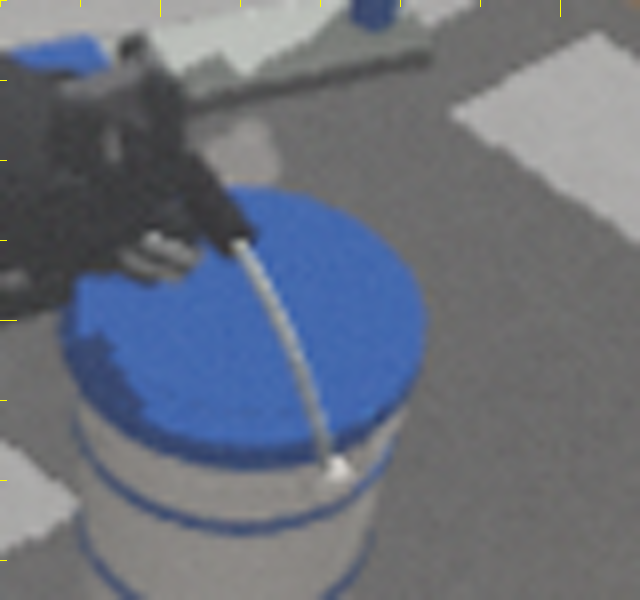

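```bash
python3 -m handwheel '[{"dx":0,"dy":0.08,"dz":0.1,"roll":0},{"dx":0,"dy":0.08,"dz":0.1,"roll":0},{"dx":0,"dy":0.08,"dz":0.1,"roll":0},{"dx":0,"dy":0.05,"dz":0.05,"roll":0}]'
python3 - <<'E'
from plan import *
for n in("scene","top"): cv2.imwrite(f"pics/{n}8.png",env.read_camera(n))
crop("pics/scene8.png",330,160,80,75,8,"pics/c13.png")
crop("pics/top8.png",250,160,80,75,8,"pics/c13b.png")
E
```

```text
clock: 17.77
tcp_pos: [0.5468, -0.014, 0.1776]
orientation: [-0.028, 0.088, 0.916, 0.391]
wrist_force: [0.0, 0.3, 0.2]
finger_gap: -0.0001
```

View pics/c13.png

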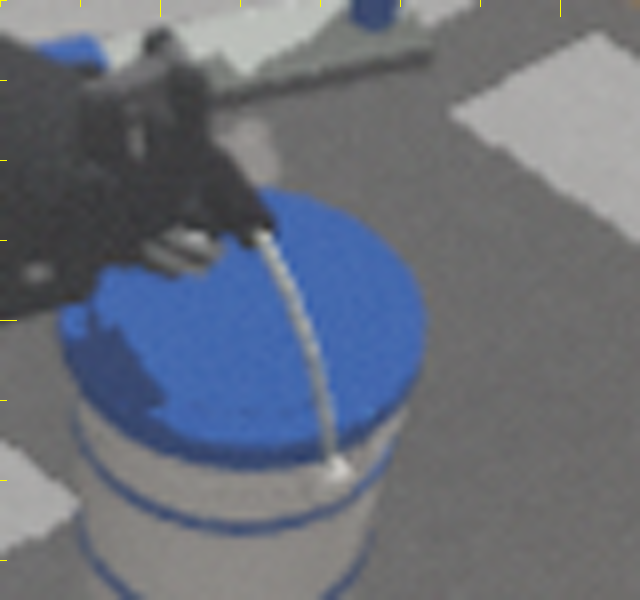

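View pics/c13b.png

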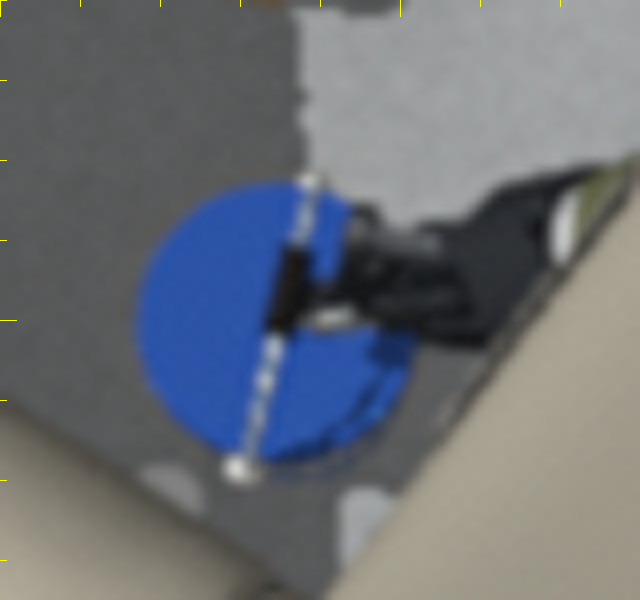

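```bash
python3 - <<'E'
from plan import *
Gm,e=tri((360,184.4),(286.25,196.25));print("G",Gm,e)
e1=onz("top",(288.9,182.6),.119);e2=onz("top",(280,218.4),.119);print("ears",e1,e2,np.degrees(np.arctan2(*(e2-e1)[1::-1])),(e1+e2)/2,np.linalg.norm(e1-e2))
print("lid",onz("top",(284.6,200.4),.14))
r=R();p=env.get_state()['tcp_pos'];print(p,r.T@(Gm-p))
E
python3 -m handwheel '[{"dx":0,"dy":-0.2,"dz":-0.2,"roll":0},{"dx":0,"dy":-0.05,"dz":-0.8,"roll":0},{"dx":0,"dy":0,"dz":-1,"roll":0},{"dx":0,"dy":0,"dz":-1,"roll":0},{"dx":0,"dy":0,"dz":-1,"roll":0}]' 0
python3 -m handwheel '[{"dx":0,"dy":0.3,"dz":-0.4,"roll":0},{"dx":0,"dy":0.3,"dz":0,"roll":0},{"dx":0,"dy":0,"dz":0,"roll":0}]'
python3 - <<'E'
from plan import *
for n in("scene","top"): cv2.imwrite(f"pics/{n}9.png",env.read_camera(n))
crop("pics/scene9.png",310,150,100,90,8,"pics/c14.png")
crop("pics/top9.png",250,160,80,75,8,"pics/c14b.png")
print(env.get_state()['tcp_pos'],env.get_state()['finger_gap'])
E
```

```text
G [ 0.551 -0.006  0.197] 0.003503436110913422
ears [ 0.622 -0.011  0.119] [0.486 0.017 0.119] 168.5191414303052 [0.554 0.003 0.119] 0.1382715709499715
lid [0.549 0.001 0.14 ]
[ 0.547 -0.014  0.178] [-0.001  0.02  -0.008]
clock: 18.28
tcp_pos: [0.5442, -0.0764, 0.23]
orientation: [-0.028, 0.088, 0.916, 0.391]
wrist_force: [0.4, -0.2, -0.5]
finger_gap: 0.0602
clock: 18.53
tcp_pos: [0.5469, -0.0727, 0.2444]
orientation: [-0.027, 0.088, 0.916, 0.391]
wrist_force: [0.3, 0.8, 0.2]
finger_gap: 0.0853
[ 0.546 -0.072  0.243] 0.08575798201963279
```

View pics/c14.png

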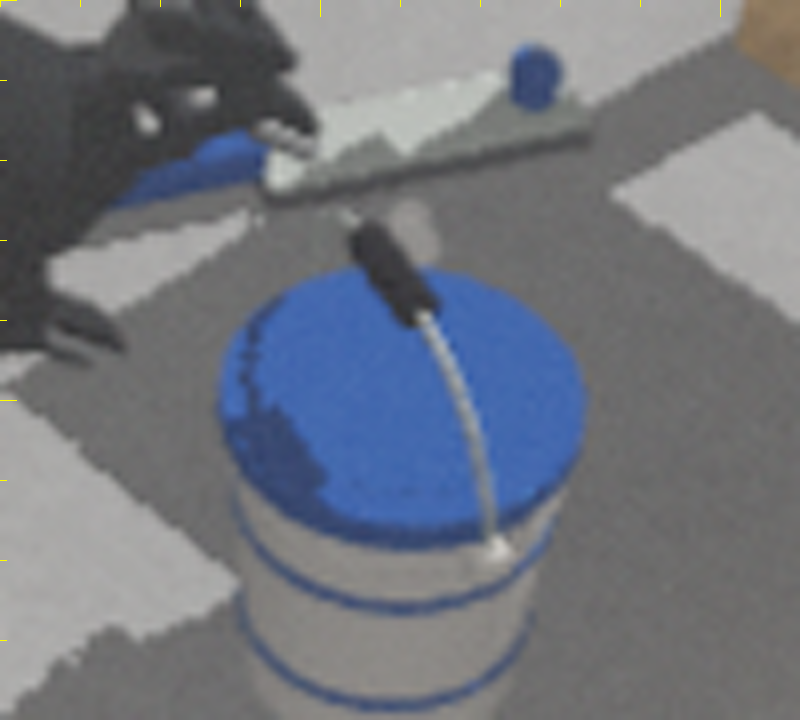

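View pics/c14b.png

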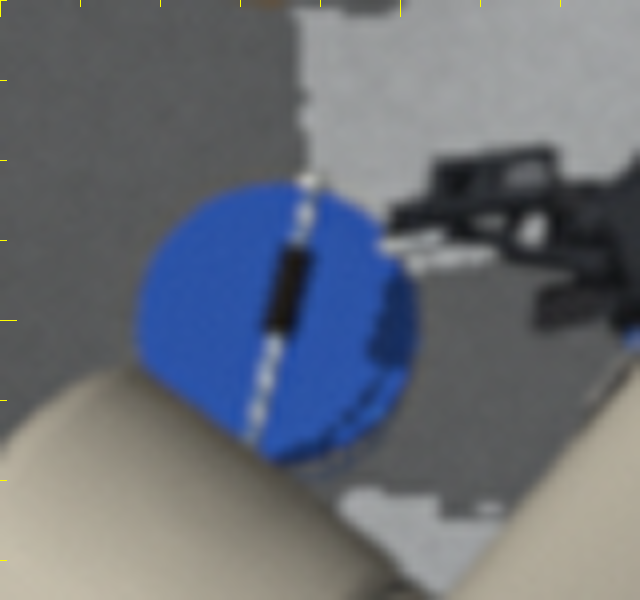

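Run:
```python
from plan import *
Gm,e=tri((359.25,183.9),(286,196.25));print("G",Gm,e)
a=onz("top",(287.1,191),.198);b=onz("top",(284.9,201.5),.198);d=b-a;az=np.arctan2(d[1],d[0]);print("g az",np.degrees(az),np.linalg.norm(d))
g=np.array([np.cos(az),np.sin(az),0])
r=R();p=env.get_state()['tcp_pos']
for azd in (165,167,168.5):
    g=np.array([np.cos(np.radians(azd)),np.sin(np.radians(azd)),0]);print(azd,"roll deg",np.degrees(np.arctan2(r[:,1]@g,r[:,0]@g)))
T=Gm+r[:,2]*env.tcp_to_grasp
print((r.T@(T-p))/.02)
```

```text
G [ 0.55  -0.006  0.199] 0.001023341598223158
g az 170.58846149529327 0.03813519633503975
165 roll deg 0.019290578755797406
167 roll deg -1.4020507769718036
168.5 roll deg -2.461134938265719
[-0.002  0.683  4.842]
```

```bash
python3 -m handwheel '[{"dx":0,"dy":0.68,"dz":0,"roll":-0.3},{"dx":0,"dy":0,"dz":0.8,"roll":0},{"dx":0,"dy":0,"dz":0.8,"roll":0},{"dx":0,"dy":0,"dz":0.8,"roll":0},{"dx":0,"dy":0,"dz":0.8,"roll":0},{"dx":0,"dy":0,"dz":0.8,"roll":0},{"dx":0,"dy":0,"dz":0.8,"roll":0},{"dx":0,"dy":0,"dz":0,"roll":0}]'
python3 - <<'E'
from plan import *
for n in("scene","top"): cv2.imwrite(f"pics/{n}10.png",env.read_camera(n))
crop("pics/scene10.png",310,140,100,90,8,"pics/c15.png")
Gm=np.array([.55,-.006,.199]);r=R();p=env.get_state()['tcp_pos'];print(r.T@(Gm+r[:,2]*env.tcp_to_grasp-p))
E
```

```text
clock: 19.3
tcp_pos: [0.5491, 0.0089, 0.1854]
orientation: [-0.024, 0.072, 0.917, 0.392]
wrist_force: [-1.0, 0.4, 0.4]
finger_gap: 0.0852
[-0.    -0.     0.001]
```

View pics/c15.png

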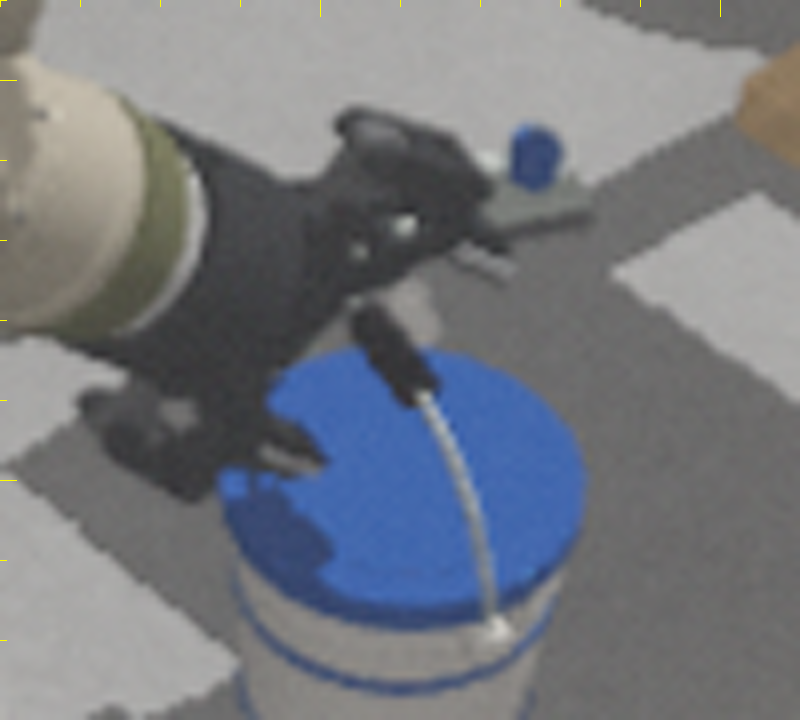

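The grip sits midway between the open jaws at crop (395,352). Closing.

```bash
python3 -m handwheel '[{"dx":0,"dy":0,"dz":0,"roll":0},{"dx":0,"dy":0,"dz":0,"roll":0},{"dx":0,"dy":0,"dz":0,"roll":0},{"dx":0,"dy":0,"dz":0,"roll":0},{"dx":0,"dy":0,"dz":0,"roll":0},{"dx":0,"dy":0,"dz":0,"roll":0},{"dx":0,"dy":0,"dz":0,"roll":0},{"dx":0,"dy":0,"dz":0,"roll":0}]' 255 40
python3 - <<'E'
from plan import *
for n in("scene",): cv2.imwrite(f"pics/{n}11.png",env.read_camera(n))
crop("pics/scene11.png",310,140,100,90,8,"pics/c16.png")
s=env.get_state();print(s['wrist_force'],s['finger_gap'],R().T)
E
```

```text
clock: 20.07
tcp_pos: [0.5509, 0.0051, 0.187]
orientation: [-0.021, 0.073, 0.917, 0.391]
wrist_force: [-1.0, -1.6, 1.7]
finger_gap: 0.0147
[-0.144 -1.509  2.958] 0.014695867750796362 [[-0.988  0.118  0.096]
 [ 0.151  0.683  0.714]
 [ 0.018  0.72  -0.693]]
```

View pics/c16.png

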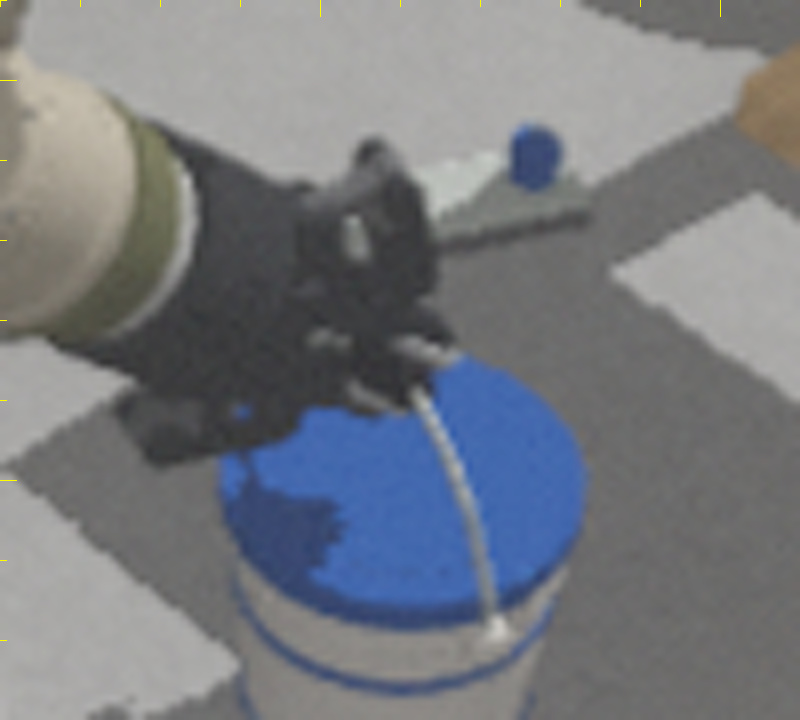

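```bash
python3 -m handwheel '[{"dx":0.02,"dy":0.14,"dz":-0.14,"roll":0},{"dx":0.02,"dy":0.14,"dz":-0.14,"roll":0},{"dx":0.03,"dy":0.2,"dz":-0.2,"roll":0},{"dx":0.04,"dy":0.29,"dz":-0.28,"roll":0},{"dx":0.04,"dy":0.29,"dz":-0.28,"roll":0},{"dx":0.04,"dy":0.29,"dz":-0.28,"roll":0},{"dx":0.04,"dy":0.29,"dz":-0.28,"roll":0},{"dx":0.04,"dy":0.29,"dz":-0.28,"roll":0}]'
python3 - <<'E'
from plan import *
for n in("scene",): cv2.imwrite(f"pics/{n}12.png",env.read_camera(n))
crop("pics/scene12.png",290,110,130,125,6,"pics/c17.png")
s=env.get_state();print(s['wrist_force'],s['ft_torque'],s['finger_gap'],s['tcp_pos'])
E
```

```text
clock: 20.78
tcp_pos: [0.5506, 0.0052, 0.2419]
orientation: [-0.021, 0.073, 0.917, 0.391]
wrist_force: [-1.0, 0.5, -6.4]
finger_gap: 0.0144
[ 0.289 -0.413 -3.091] [-1.287  0.055  0.009] 0.01499494726457557 [0.551 0.005 0.244]
```

View pics/c17.png

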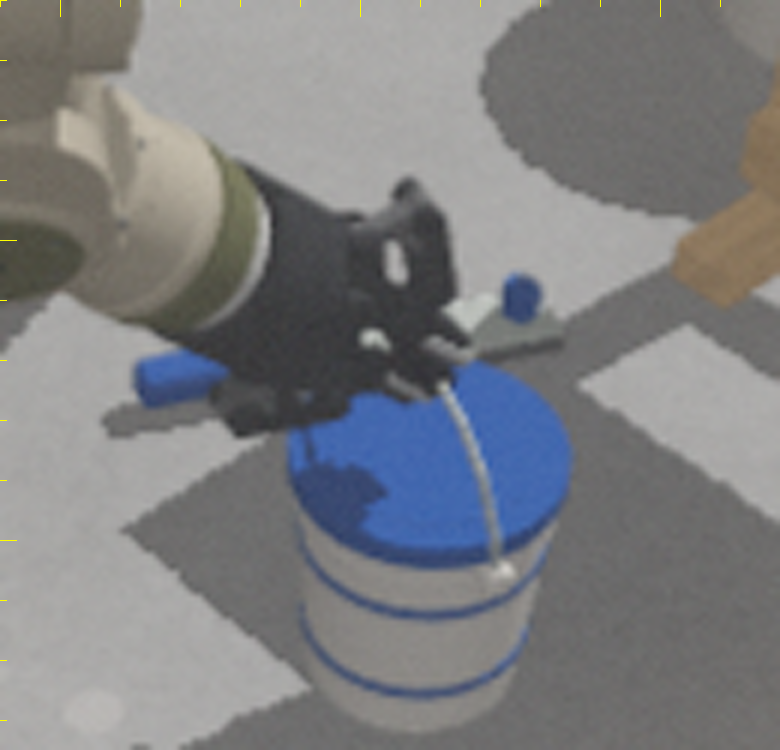

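```bash
cat >> plan.py <<'E'
hx=np.array([-.103,.9947,0]); hy=np.array([-.9947,-.103,0]); seat=np.array([.568,.3575,.260])
def tcpfor(grip,Rm): return np.array(grip)+Rm[:,2]*env.tcp_to_grasp
E
python3 - <<'E'
from plan import *
from scipy.spatial.transform import Rotation as Ro
r=R()
for g0 in (166,168.5):
  g=np.array([np.cos(np.radians(g0)),np.sin(np.radians(g0)),0])
  for a in (-6,-9,-12,-15):
    gg=Ro.from_rotvec(r[:,2]*np.radians(a)).apply(g); print(g0,a,"az",np.degrees(np.arctan2(gg[1],gg[0])),"tilt",np.degrees(np.arcsin(gg[2])))
p=env.get_state()['tcp_pos'];print(p)
T=tcpfor(seat-.085*hx+[0,0,.038],r)
go(T); print(r.T@np.array([0,0,1]),r.T@hx)
E
```

```text
166 -6 az 170.13379765282744 tilt -4.251610338066956
166 -9 az 172.18890314473697 tilt -6.395629976114424
166 -12 az 174.24372854761887 tilt -8.548077449694842
166 -15 az 176.30412601454074 tilt -10.70619033731051
168.5 -6 az 172.6405671259311 tilt -4.281491161308275
168.5 -9 az 174.70434132446204 tilt -6.4354342505176225
168.5 -12 az 176.77153558243933 tilt -8.594440451499933
168.5 -15 az 178.84813142312734 tilt -10.75570758889675
[0.551 0.005 0.244]
to [0.577 0.286 0.285] total [ 0.564 11.289  8.716] n 12 per [0.047 0.941 0.726]
[ 0.094  0.714 -0.693] [0.219 0.665 0.714]
```

```bash
python3 -m handwheel '[{"dx":0.01,"dy":0.2,"dz":0,"roll":-0.1},{"dx":0.02,"dy":0.4,"dz":0.1,"roll":-0.1},{"dx":0.02,"dy":0.45,"dz":0.25,"roll":-0.1},{"dx":0.02,"dy":0.45,"dz":0.35,"roll":-0.1},{"dx":0.02,"dy":0.45,"dz":0.4,"roll":-0.1},{"dx":0.02,"dy":0.45,"dz":0.4,"roll":-0.1},{"dx":0.02,"dy":0.45,"dz":0.4,"roll":-0.1},{"dx":0.02,"dy":0.45,"dz":0.4,"roll":-0.1}]'
python3 -m handwheel '[{"dx":0.0,"dy":0.45,"dz":0.4,"roll":-0.1},{"dx":0,"dy":0.45,"dz":0.4,"roll":-0.1},{"dx":0,"dy":0.45,"dz":0.4,"roll":-0.1},{"dx":0,"dy":0.45,"dz":0.4,"roll":-0.1},{"dx":0,"dy":0.45,"dz":0.4,"roll":-0.1},{"dx":0,"dy":0.45,"dz":0.4,"roll":-0.1},{"dx":0,"dy":0.45,"dz":0.4,"roll":-0.1}]'
python3 - <<'E'
from plan import *
for n in("scene","top"): cv2.imwrite(f"pics/{n}13.png",env.read_camera(n))
s=env.get_state();print(s['clock'],s['wrist_force'],s['finger_gap'],s['tcp_pos'],s['joint_pos'])
go(tcpfor(seat-.085*hx+[0,0,.038],R()))
E
```

```text
clock: 21.5
tcp_pos: [0.5554, 0.0859, 0.2565]
orientation: [-0.005, 0.034, 0.919, 0.392]
wrist_force: [0.7, 0.7, -5.3]
finger_gap: 0.0145
clock: 22.08
tcp_pos: [0.5589, 0.1692, 0.2632]
orientation: [0.009, 0.001, 0.92, 0.392]
wrist_force: [-0.2, 0.1, -4.9]
finger_gap: 0.0146
22.1833 [ 0.277 -0.278 -5.5  ] 0.014638051979942376 [0.559 0.17  0.264] [-0.228  0.355 -0.05   1.375  0.784 -0.315]
to [0.577 0.286 0.285] total [-0.907  4.793  3.47 ] n 5 per [-0.181  0.959  0.694]
```

View pics/scene13.png

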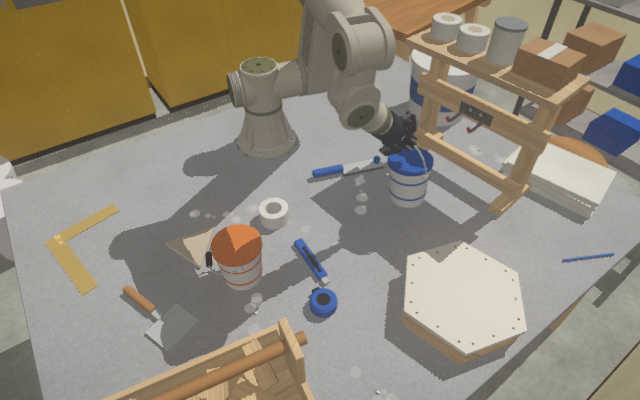

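```bash
python3 -m handwheel '[{"dx":-0.08,"dy":0.42,"dz":0.3,"roll":0},{"dx":-0.08,"dy":0.42,"dz":0.3,"roll":0},{"dx":-0.08,"dy":0.42,"dz":0.3,"roll":0},{"dx":-0.08,"dy":0.42,"dz":0.3,"roll":0},{"dx":-0.08,"dy":0.42,"dz":0.3,"roll":0},{"dx":-0.08,"dy":0.42,"dz":0.3,"roll":0},{"dx":-0.08,"dy":0.42,"dz":0.3,"roll":0},{"dx":-0.08,"dy":0.42,"dz":0.3,"roll":0}]'
python3 -m handwheel '[{"dx":-0.07,"dy":0.38,"dz":0.28,"roll":0},{"dx":-0.07,"dy":0.32,"dz":0.24,"roll":0},{"dx":-0.05,"dy":0.22,"dz":0.18,"roll":0},{"dx":-0.03,"dy":0.12,"dz":0.1,"roll":0},{"dx":0,"dy":0,"dz":0,"roll":0},{"dx":0,"dy":0,"dz":0,"roll":0}]'
python3 - <<'E'
from plan import *
for n in("scene","top"): cv2.imwrite(f"pics/{n}14.png",env.read_camera(n))
s=env.get_state();print(s['clock'],s['wrist_force'],s['finger_gap'],s['tcp_pos'],s['joint_pos'])
go(tcpfor(seat-.085*hx+[0,0,.038],R()))
crop("pics/scene14.png",380,80,130,110,6,"pics/c18.png")
crop("pics/top14.png",150,150,100,75,8,"pics/c18b.png")
g=s['tcp_pos']-R()[:,2]*env.tcp_to_grasp
print("grip expected",g,(proj("scene",[g])-[380,80])*6,(proj("top",[g])-[150,150])*8)
E
```

```text
clock: 22.85
tcp_pos: [0.5723, 0.2492, 0.2783]
orientation: [0.009, 0.002, 0.92, 0.392]
wrist_force: [0.4, 0.3, -6.7]
finger_gap: 0.0141
clock: 23.35
tcp_pos: [0.5768, 0.2749, 0.2823]
orientation: [0.009, 0.001, 0.92, 0.392]
wrist_force: [-0.6, 0.0, -6.3]
finger_gap: 0.0147
23.45 [ 0.308 -0.084 -5.718] 0.014199304453455042 [0.577 0.275 0.282] [-0.038  0.33  -0.031  1.223  0.805 -0.041]
to [0.577 0.286 0.285] total [-0.005  0.51   0.33 ] n 1 per [-0.005  0.51   0.33 ]
grip expected [0.577 0.261 0.295] [[380.174 276.105]] [[416.992 233.758]]
```

View pics/c18.png

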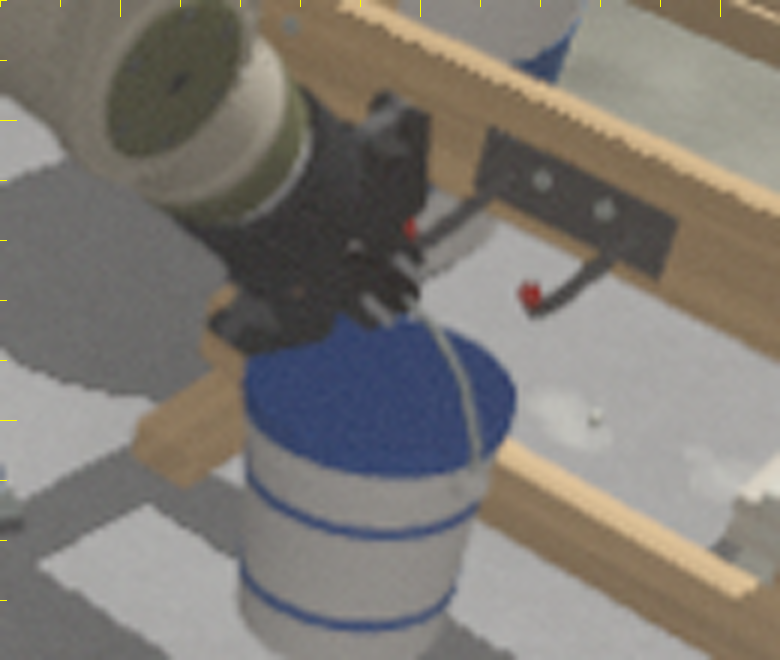

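View pics/c18b.png

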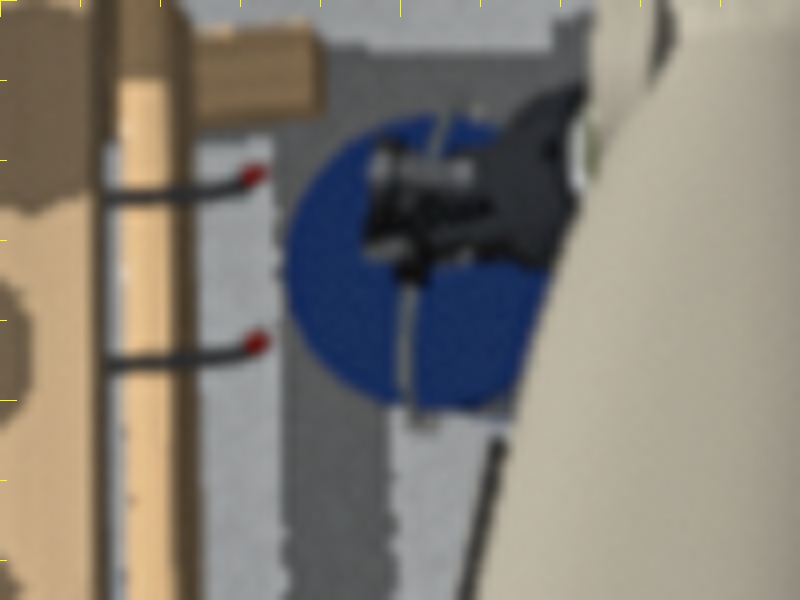

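Run:
```python
from plan import *
r=R();g=env.get_state()['tcp_pos']-r[:,2]*env.tcp_to_grasp
print((g-seat)@hx,(g-seat)@hy,g[2]-.26, "hx",r.T@hx/.02,"z",r.T@Z/.02,"hy",r.T@hy/.02)
```

```text
-0.09674424557129818 0.0013791099597667104 0.035229847824116145 hx [ 5.631 34.509 35.743] z [ -0.781  36.028 -34.661] hy [49.677 -3.345 -4.596]
```

```bash
python3 -m handwheel '[{"dx":0.03,"dy":0.27,"dz":0.15,"roll":0},{"dx":0.03,"dy":0.25,"dz":0.18,"roll":0},{"dx":0.035,"dy":0.23,"dz":0.22,"roll":0},{"dx":0.035,"dy":0.23,"dz":0.22,"roll":0},{"dx":0.035,"dy":0.23,"dz":0.22,"roll":0},{"dx":0.035,"dy":0.23,"dz":0.22,"roll":0},{"dx":0.035,"dy":0.23,"dz":0.22,"roll":0},{"dx":0.03,"dy":0.2,"dz":0.21,"roll":0}]'
python3 - <<'E'
from plan import *
for n in("scene","top"): cv2.imwrite(f"pics/{n}15.png",env.read_camera(n))
s=env.get_state();print(s['clock'],s['wrist_force'],s['finger_gap'])
crop("pics/scene15.png",400,80,100,90,8,"pics/c19.png")
crop("pics/top15.png",150,150,100,75,8,"pics/c19b.png")
r=R();g=env.get_state()['tcp_pos']-r[:,2]*env.tcp_to_grasp
print((g-seat)@hx,(g-seat)@hy,g[2]-.26)
E
```

```text
clock: 24.12
tcp_pos: [0.5717, 0.3255, 0.2867]
orientation: [0.009, 0.001, 0.92, 0.392]
wrist_force: [-0.5, 0.0, -5.7]
finger_gap: 0.0147
24.2167 [-0.36  -0.571 -6.099] 0.014649769803831118
-0.04528847621331313 0.0015498276305641874 0.03971110926300081
```

View pics/c19.png

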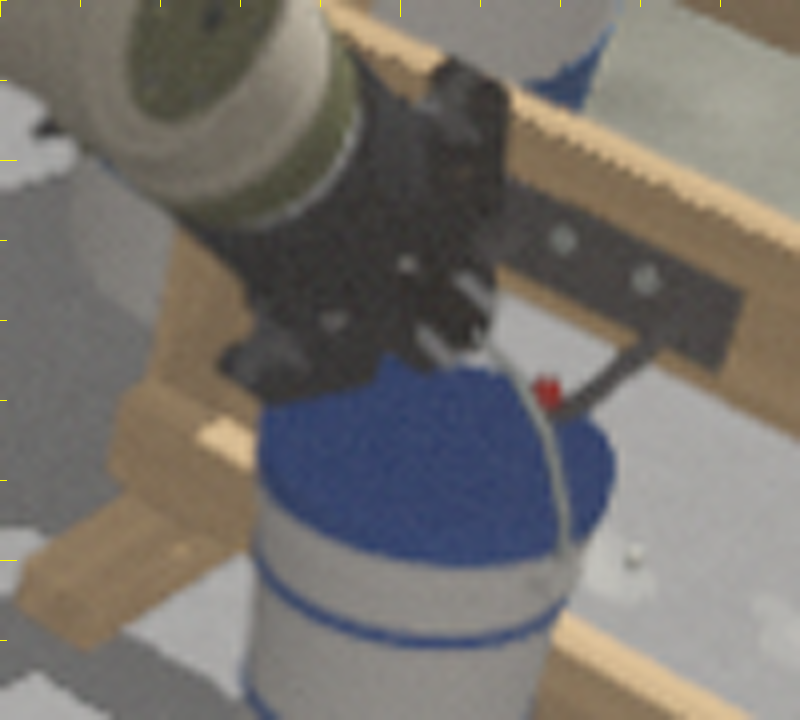

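View pics/c19b.png

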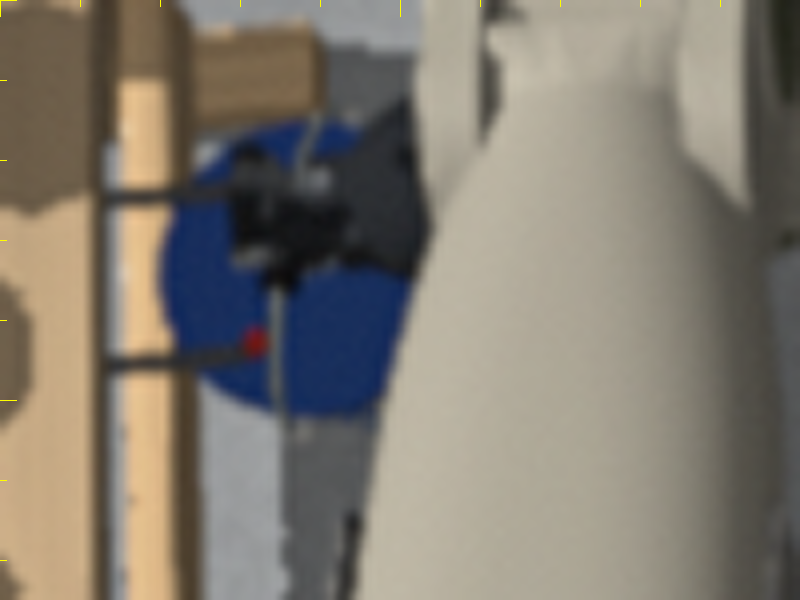

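```bash
python3 -m handwheel '[{"dx":0.03,"dy":0.195,"dz":0.2,"roll":0},{"dx":0.03,"dy":0.195,"dz":0.2,"roll":0},{"dx":0.03,"dy":0.195,"dz":0.2,"roll":0},{"dx":0.03,"dy":0.195,"dz":0.2,"roll":0}]'
python3 -m handwheel '[{"dx":0.03,"dy":0.195,"dz":0.2,"roll":0},{"dx":0.03,"dy":0.195,"dz":0.2,"roll":0},{"dx":0.03,"dy":0.195,"dz":0.2,"roll":0},{"dx":0.03,"dy":0.15,"dz":0.16,"roll":0},{"dx":0,"dy":0,"dz":0,"roll":0}]'
python3 - <<'E'
from plan import *
for n in("scene","top"): cv2.imwrite(f"pics/{n}16.png",env.read_camera(n))
s=env.get_state();print(s['clock'],s['wrist_force'],s['finger_gap'])
crop("pics/scene16.png",400,80,100,90,8,"pics/c20.png")
crop("pics/top16.png",150,150,100,75,8,"pics/c20b.png")
r=R();g=env.get_state()['tcp_pos']-r[:,2]*env.tcp_to_grasp
print((g-seat)@hx,(g-seat)@hy,g[2]-.26,r.T@Z/.02)
E
```

```text
clock: 24.55
tcp_pos: [0.5698, 0.3474, 0.2867]
orientation: [0.009, 0.001, 0.92, 0.392]
wrist_force: [-0.0, 0.7, -5.6]
finger_gap: 0.0146
clock: 24.97
tcp_pos: [0.5673, 0.3688, 0.2866]
orientation: [0.009, 0.001, 0.92, 0.391]
wrist_force: [-0.4, 0.1, -5.1]
finger_gap: 0.015
25.0667 [-0.673 -0.438 -6.351] 0.01467893800728398
-0.0025334560457185187 0.001206639401247214 0.039677082727009705 [ -0.796  36.037 -34.651]
```

View pics/c20.png

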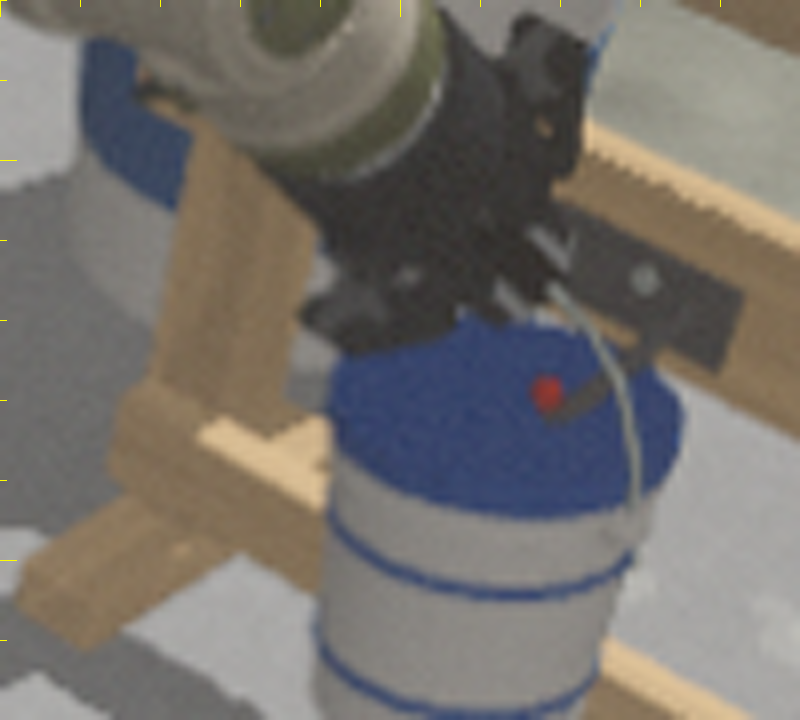

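View pics/c20b.png

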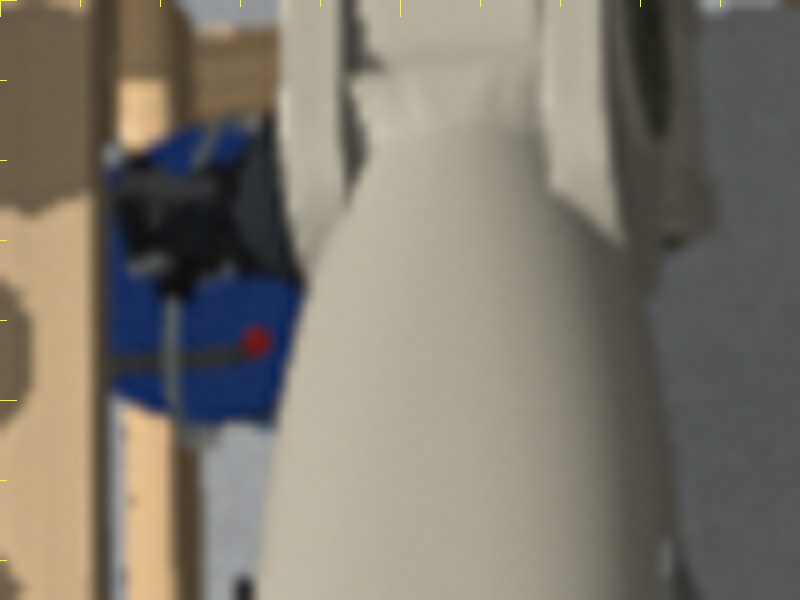

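```bash
python3 -m handwheel '[{"dx":0,"dy":-0.144,"dz":0.139,"roll":0},{"dx":0,"dy":-0.144,"dz":0.139,"roll":0},{"dx":0,"dy":-0.144,"dz":0.139,"roll":0},{"dx":0,"dy":-0.144,"dz":0.139,"roll":0},{"dx":0,"dy":-0.144,"dz":0.139,"roll":0},{"dx":0,"dy":0,"dz":0,"roll":0}]'
python3 -m handwheel '[{"dx":0,"dy":-0.07,"dz":0.07,"roll":0},{"dx":0,"dy":-0.07,"dz":0.07,"roll":0},{"dx":0,"dy":0,"dz":0,"roll":0}]'
python3 - <<'E'
from plan import *
r=R();g=env.get_state()['tcp_pos']-r[:,2]*env.tcp_to_grasp
print((g-seat)@hx,(g-seat)@hy,g[2]-.26,env.get_state()['ft_torque'])
E
```

```text
clock: 25.57
tcp_pos: [0.5675, 0.3679, 0.2653]
orientation: [0.008, 0.002, 0.92, 0.391]
wrist_force: [-0.4, 0.9, -6.3]
finger_gap: 0.0145
clock: 25.82
tcp_pos: [0.5679, 0.3682, 0.2624]
orientation: [0.009, 0.001, 0.92, 0.392]
wrist_force: [0.4, 0.5, -5.4]
finger_gap: 0.015
-0.002736514322433997 0.0006746936812486812 0.015410541113795029 [-1.488  0.12  -0.02 ]
```

Still free at +15 mm, so I'll keep lowering in small steps.

```bash
python3 -m handwheel '[{"dx":0,"dy":-0.07,"dz":0.07,"roll":0},{"dx":0,"dy":-0.07,"dz":0.07,"roll":0},{"dx":0,"dy":0,"dz":0,"roll":0}]'
python3 -m handwheel '[{"dx":0,"dy":-0.07,"dz":0.07,"roll":0},{"dx":0,"dy":-0.07,"dz":0.07,"roll":0},{"dx":0,"dy":0,"dz":0,"roll":0}]'
python3 - <<'E'
from plan import *
for n in("scene","top"): cv2.imwrite(f"pics/{n}17.png",env.read_camera(n))
crop("pics/scene17.png",400,80,100,90,8,"pics/c21.png")
r=R();g=env.get_state()['tcp_pos']-r[:,2]*env.tcp_to_grasp
print((g-seat)@hx,(g-seat)@hy,g[2]-.26,env.get_state()['wrist_force'],env.get_state()['ft_torque'])
E
```

```text
clock: 26.07
tcp_pos: [0.5682, 0.3688, 0.2601]
orientation: [0.01, 0.001, 0.92, 0.393]
wrist_force: [-2.6, -0.7, 1.3]
finger_gap: 0.0149
clock: 26.32
tcp_pos: [0.5687, 0.3696, 0.2583]
orientation: [0.011, -0.0, 0.919, 0.394]
wrist_force: [-4.1, 0.4, 8.0]
finger_gap: 0.0147
-0.0014976807322903557 -0.00017839449987441336 0.01119674875279214 [-3.081 -0.799  8.678] [0.503 0.828 0.544]
```

View pics/c21.png

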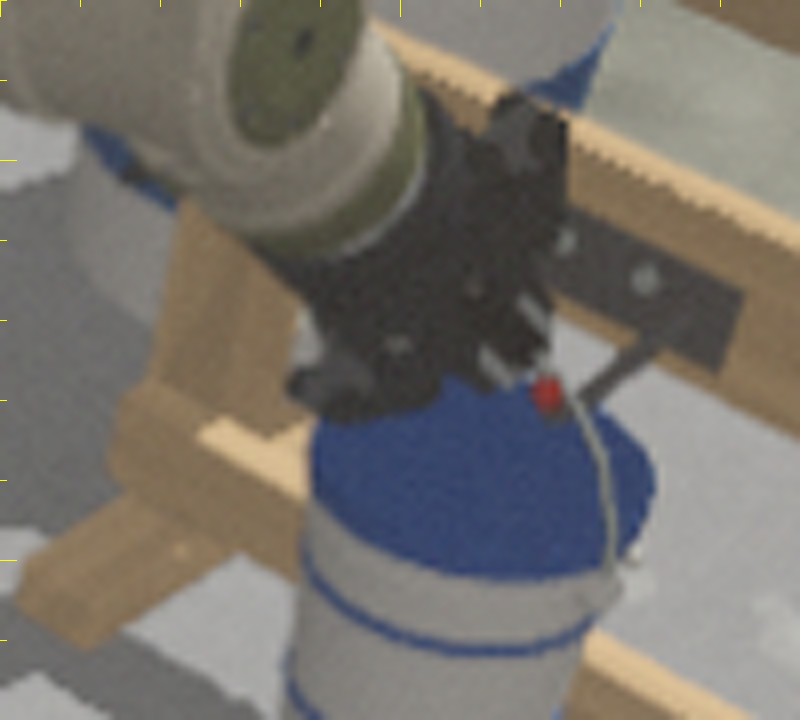

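The bail now bears on the hook, with the wrist force changed from −6 N to about +8 N. The wire lies behind the red tip at crop (548,395). I'll ease the fingers open.

```bash
python3 -m handwheel '[{"dx":0,"dy":0.05,"dz":-0.05,"roll":0},{"dx":0,"dy":0,"dz":0,"roll":0},{"dx":0,"dy":0,"dz":0,"roll":0}]' 195 20
python3 -m handwheel '[{"dx":0,"dy":0,"dz":0,"roll":0},{"dx":0,"dy":0,"dz":0,"roll":0},{"dx":0,"dy":0,"dz":0,"roll":0},{"dx":0,"dy":0,"dz":0,"roll":0}]' 140
python3 - <<'E'
from plan import *
for n in("scene","top"): cv2.imwrite(f"pics/{n}18.png",env.read_camera(n))
crop("pics/scene18.png",400,80,100,90,8,"pics/c22.png")
crop("pics/top18.png",150,150,100,75,8,"pics/c22b.png")
print(env.get_state()['wrist_force'],env.get_state()['finger_gap'])
E
```

```text
clock: 26.67
tcp_pos: [0.5687, 0.3685, 0.2568]
orientation: [0.01, 0.001, 0.92, 0.392]
wrist_force: [1.1, 1.7, 0.4]
finger_gap: 0.0201
clock: 27.0
tcp_pos: [0.5681, 0.3683, 0.256]
orientation: [0.009, 0.001, 0.92, 0.392]
wrist_force: [0.8, 0.1, -0.5]
finger_gap: 0.0387
[ 0.027 -0.502  0.474] 0.03839320726564088
```

View pics/c22.png

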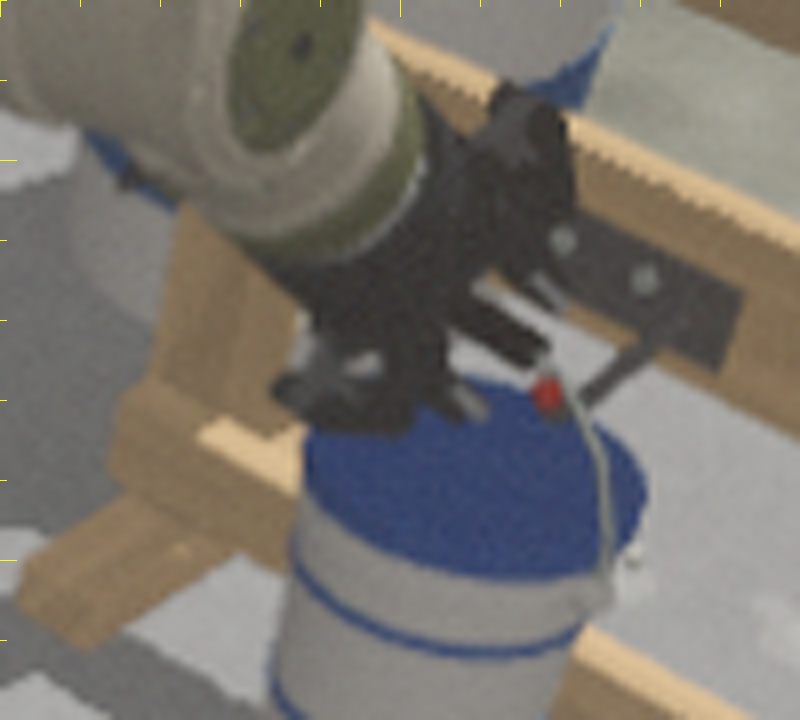

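View pics/c22b.png

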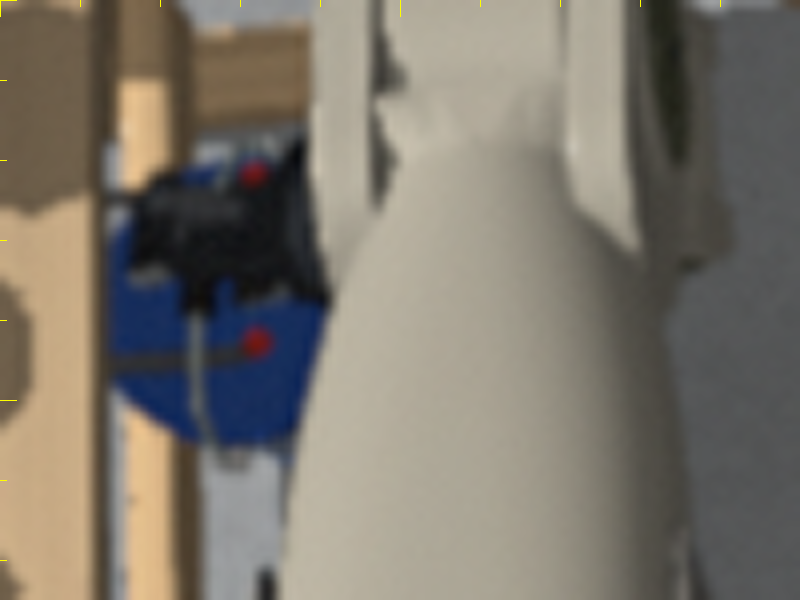

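```bash
python3 -m handwheel '[{"dx":0,"dy":0,"dz":-0.3,"roll":0},{"dx":0,"dy":0,"dz":-0.4,"roll":0},{"dx":0,"dy":0,"dz":-0.5,"roll":0},{"dx":0,"dy":0,"dz":-0.5,"roll":0},{"dx":0,"dy":0,"dz":-0.6,"roll":0},{"dx":0,"dy":0,"dz":-0.8,"roll":0},{"dx":0,"dy":0,"dz":-1,"roll":0},{"dx":0,"dy":0,"dz":-1,"roll":0}]'
python3 -m handwheel '[{"dx":0,"dy":-0.5,"dz":-1,"roll":0},{"dx":0,"dy":-0.5,"dz":-1,"roll":0},{"dx":0,"dy":-0.5,"dz":-1,"roll":0},{"dx":0,"dy":-0.5,"dz":-1,"roll":0},{"dx":0,"dy":-0.5,"dz":-1,"roll":0},{"dx":0,"dy":0,"dz":0,"roll":0}]'
python3 - <<'E'
from plan import *
for n in("scene","top"): cv2.imwrite(f"pics/{n}19.png",env.read_camera(n))
crop("pics/scene19.png",390,80,110,100,7,"pics/c23.png")
crop("pics/top19.png",150,150,100,75,8,"pics/c23b.png")
print(env.get_state()['wrist_force'],env.get_state()['finger_gap'])
E
```

```text
clock: 27.77
tcp_pos: [0.5661, 0.294, 0.3282]
orientation: [0.009, 0.001, 0.92, 0.392]
wrist_force: [0.0, -0.3, -0.1]
finger_gap: 0.0384
clock: 28.27
tcp_pos: [0.5659, 0.1846, 0.3618]
orientation: [0.011, 0.003, 0.92, 0.391]
wrist_force: [-0.1, -0.8, 0.3]
finger_gap: 0.0387
[ 0.368  0.465 -0.562] 0.03857943436538146
```

View pics/c23.png

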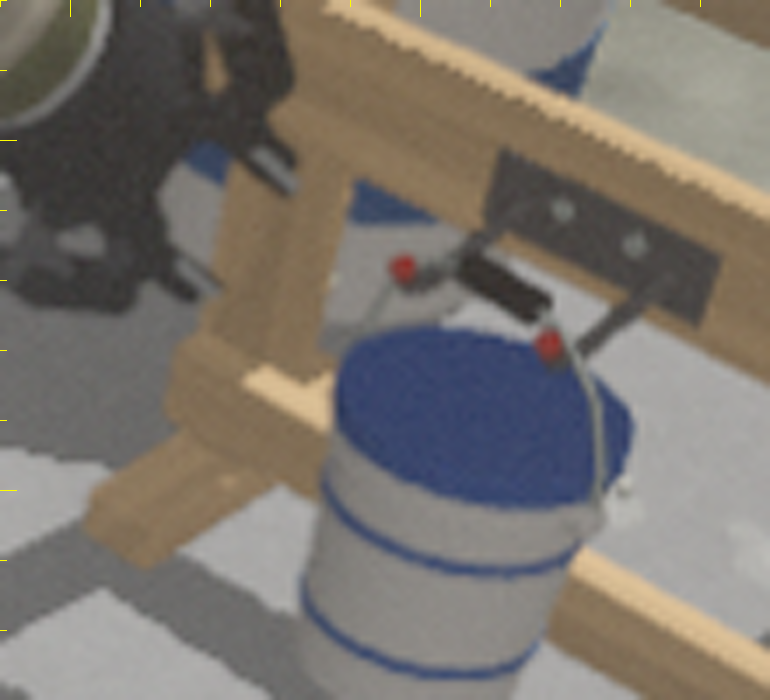

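View pics/c23b.png

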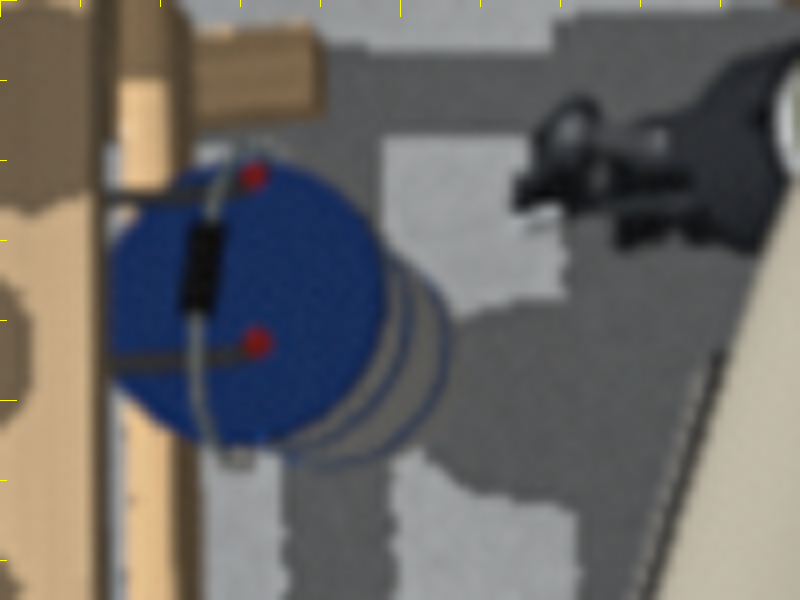

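View pics/scene19.png

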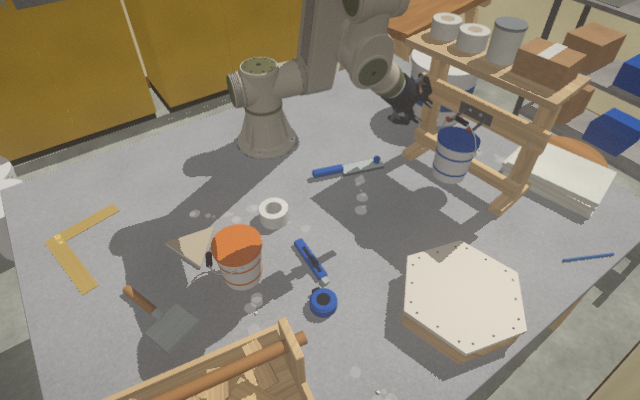

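```bash
python3 -m handwheel '[{"dx":0,"dy":-0.5,"dz":-0.8,"roll":0},{"dx":0,"dy":-0.5,"dz":-0.8,"roll":0},{"dx":0,"dy":-0.5,"dz":-0.8,"roll":0},{"dx":0,"dy":0,"dz":0,"roll":0},{"dx":0,"dy":0,"dz":0,"roll":0},{"dx":0,"dy":0,"dz":0,"roll":0},{"dx":0,"dy":0,"dz":0,"roll":0},{"dx":0,"dy":0,"dz":0,"roll":0}]' >/dev/null
python3 - <<'E'
from plan import *
for n in("scene","top"): cv2.imwrite(f"pics/{n}20.png",env.read_camera(n))
a=cv2.imread("pics/scene19.png")[110:195,425:490].astype(int);b=cv2.imread("pics/scene20.png")[110:195,425:490].astype(int)
d=np.abs(a-b).max(2);print("diff",d.max(),(d>25).sum())
crop("pics/scene20.png",420,100,80,90,7,"pics/c24.png")
L=onz("top",(180.9,187.9),.209);print("lid c",L,onz("scene",(390+483/7,80+415/7),.209))
th=np.linspace(0,2*np.pi,60)
im=cv2.imread("pics/scene20.png"); it=cv2.imread("pics/top20.png")
big=lambda m:cv2.resize(m,None,fx=8,fy=8,interpolation=cv2.INTER_CUBIC)
ov=big(im[100:190,420:510]);ot=big(it[150:225,150:245])
for z,rad in((.209,.064),(.069,.05)):
    P=[L*[1,1,0]+[rad*np.cos(t),rad*np.sin(t),z] for t in th]
    cv2.polylines(ov,[np.int32((proj("scene",P)-[420,100]+.5)*8)],True,(0,255,0),1)
    cv2.polylines(ot,[np.int32((proj("top",P)-[150,150]+.5)*8)],True,(0,255,0),1)
cv2.imwrite("pics/ov.png",cv2.resize(ov,(600,600)));cv2.imwrite("pics/ot.png",ot)
Gm,e=tri((390+505/7,80+285/7),(150+200/8,150+268/8));print("grip",Gm,e,(Gm-seat)@hx-.07,(Gm-seat)@hy,Gm[2]-.26)
E
```

```text
diff 47 13
lid c [0.568 0.357 0.209] [0.576 0.354 0.209]
grip [0.567 0.357 0.27 ] 0.0001430094607986674 -0.07022051803331188 0.001034087398511505 0.009617409250474163
```

View pics/ov.png

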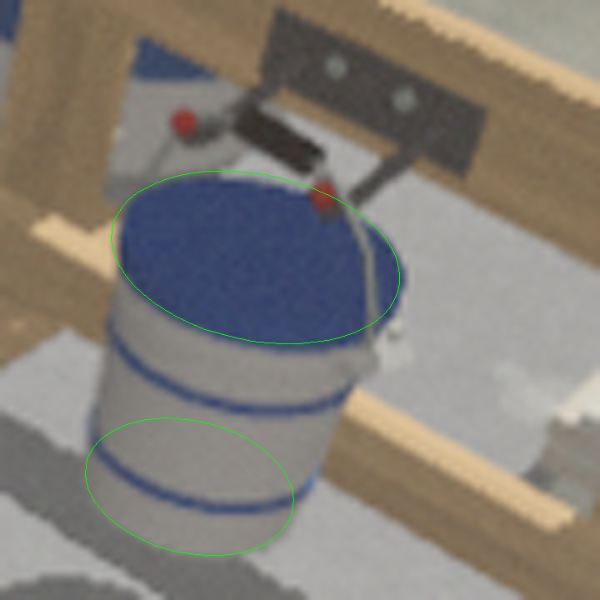

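View pics/ot.png

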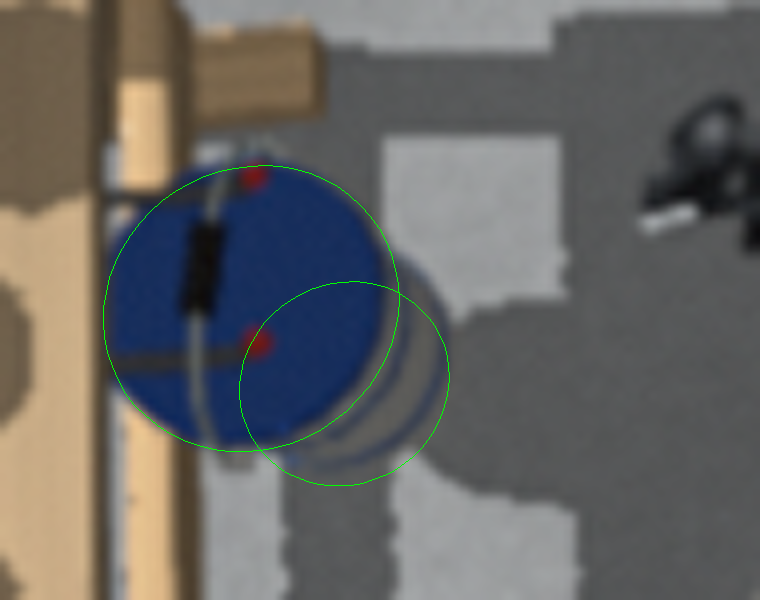

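The pail hangs plumb and still on both prongs, with the vertical model outlines matching it in both views. The grip is at hook x −0.070, y 0.001, z +0.010. Handing in.

```bash
python3 -c "
from workcell import env
print(env.get_state()['clock'],env.hand_in())"
```

```text
the job is handed in; nothing more can be done
29.1333 None
```

The blue-lidded pail now hangs on both prongs of the hook. I handed the job in at 29.1 s, and no verdict was reported.

**How it was done**
- The moves cannot pitch the tool. I tilted the gripper about 46° towards the rack by pushing the arm against its reach limit.
- I swung the bail up with the closed fingers, gripped its grip and carried the pail to the hook.
- I lowered it until the hook bore the weight, then opened the jaws and backed off.

**Last checks**
- **Position:** the grip measured 70 mm out from the rail, 1 mm off mid-prongs and 10 mm above the seat.
- **Upright and still:** two pictures about 0.7 s apart showed almost no change, and the pail matched a vertical outline within a few pixels in both views.
- **Robot:** it was clear of everything.
- **Other things:** the orange pail and the bench items looked unmoved in the pictures; I checked them by eye, not by measurement.

**What went wrong or was off**
- **Tipping:** on the first, faster swing of the bail the pail tipped by roughly 15–20°, which I judged from the picture. I backed off, it settled upright, and a slower swing worked.
- **Contact force:** while lowering, the wrist force changed from about −6 N to about +8 N, so I estimate about 14 N on the hook. That is under the 40 N limit.
- **Yaw:** I aimed for the bail to be about 12° out of line with the rail when it was hung. The final pictures still show it slightly turned.

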